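Load the parts lift and raise it to the setting gauge

ROBOT

A 7-joint arm with a two-finger parallel gripper is mounted at the origin on the work surface. World frame = base frame: x ahead of the robot, y to its left, z up, the work surface at z = 0. Lengths are in m, angles in rad, forces in N, time in s.
With the tool pointing down it reaches from about 0.4 to 0.85 m from the base axis. Payload 10.4 kg.
Tool frame: the origin (TCP) lies midway between the tips of the shut fingers; the grasp point (between the pads) lies 19 mm behind it (r.tcp_to_grasp is the z of the grasp point in the tool frame, in m); z points along the fingers, x is the direction in which the jaws open and shut, and the axes are right-handed (so a half turn about z gives the same grasp; the last joint's range is limited). The gripper opens to 87 mm and grips with 3 to 60 N. Pads are 19 mm wide; open, the fingers measure 117 mm over their backs; the gripper's body (75 mm by 190 mm) begins 51 mm behind the grasp point.
Start: joints at [-1.134, 0.332, -0.065, 1.46, 0.022, 1.35, -0.088], TCP at [0.277, 0.56, 0.193] pointing down, gripper open.
Joint ranges: [-2.6, 2.6], [-0.5, 2.12], [-1.47, 1.34], [0.16, 2.42], [-1.27, 4.41], [0.06, 2.06], [-2.6, 2.6]. Speed limits (rad/s): [2.22, 2.22, 2.79, 2.79, 3.14, 3.14, 3.14].

INTERFACE

Orientations are given as a unit quaternion [x, y, z, w].
In Python, from bench import r, camera, close_job gives the robot as it stands. The module is installed in compiled form; this text tells all that it offers.
- The arm moves only by the shell command python3 -m crank 'ROWS' [FORCE]. ROWS is JSON, a list of rows, each an object of numbers: "x", "y", "z": the shift along the tool's x, y, z scaled (see below); "ax", "ay", "az": the turn, a rotation vector about the tool's x, y, z scaled (see below); "claw": the closure, from -1 (fully open) to 1 (shut), so that 0 is half open. A call has exactly 5 rows; each row is the pose to reach, as a shift and turn from the pose commanded when the call began, along the tool's axes at that moment; what a row does not reach only later rows make up. The controller multiplies each number of a shift by 1 m and each number of a turn by 2 rad. A row lasts 1/12 s, in which the tool goes at most 41.7 mm and 7.16 degrees, less where a joint would pass 70% of its speed; a pose out of reach is approached as far as the arm can. A call with a number of a shift or a turn outside -1 to 1 is refused whole. A call with a gripper value outside its range is refused whole. The fingers move at their own pace and stop on an object; FORCE is the grip in N (left out, the last holds). Time passes only in rows, so rows that repeat a pose let the fingers close, or fill a call up. It gives the time, the measured TCP pose, the force and the opening at its end, in the units of the state.
- r.read_state(): the state, without advancing time (a new reading comes with each control period).
- camera(name): name is "side" or "top"; returns a dict with "color" (400x640x3 uint8, blue, green, red), "fx", "fy", "cx", "cy" (pixels), "eye" and "orientation" of the camera in the world. Camera axes: x right, y down, z forward; pixel columns grow to the right and rows downward; lengths in m; the calibration is good to about 2 mm. A picture is of the moment at which its call begins. There is no depth.
- close_job(): hands the job in, once; it reports no verdict.
The state is a dict: "time": time; "joint_positions": joint angles; "joint_vel": joint speeds; "joint_torque": joint torques, N m; "ee_pos": TCP position; "eef_rot": TCP orientation; "ft_force": force on the tool from outside, world axes, zero at the start; "torque": the same for the moment, N m; "width": finger opening in m.
Only numpy, scipy, OpenCV 4.12 (cv2) and the standard library are available. Lean on these libraries where they do the work, as an engineer would, in place of code of your own. Each camera call takes 0.05 s, during which the arm holds its last target. There are 200 camera calls.

TASK

On the handset repair bench, first clear the aluminium reference blocks (one or two) out of the tray of the parts lift and put them in the wooden box. Then load every speaker capsule into the lift tray while it is down, lying side by side on its floor, and only after that raise the tray by its handle until the pawl holds it, hand off, at the notch where its index bar is level with the top of the setting gauge beside it. Last, press the call button right down, and leave the gauge and the other things on the bench where they are.

Things in the scene. Friction and masses are not known exactly. Their poses are not given: they have to be found in the camera images.
- lift: parts lift, fixed to the bench: grey base plate 330 x 180 mm, 12 mm thick; an aluminium column (30 x 50 mm, top 188 mm above the bench) stands at x = +180 mm of the lift's frame, with a rack of three teeth on its far (+x) side. Origin on the bench under the tray's centre, z up, x from handle to column, y to the side where the gauge stands
- carriage (a joint): height of the carriage (sleeve, tray, handle, index bar) in m; 0 = bottom, its start. It slides straight up against its weight (0.5 kg plus load, plus a few N as the brass spring pawl rides over a tooth; under 15 N). The pawl catches at 0.030, 0.060, 0.090 (end stop 0.108): let go, it sinks to the last notch passed and stays; it cannot be lowered past that notch again
- lift_handle (a point): grip point on the lift's black handle: upright stem 14 mm thick (lift's y), 22 mm deep (x), reaching 26 mm below this point and 22 mm above it, under a cap 34 (x) x 32 (y) x 8 mm; it stands in front (-x) of the tray, rises with it, and is 62 mm above the bench when down. Axes as the lift's. Pinch the stem from above, fingers closing along y
- tray_in (a point): centre of the steel tray's inner floor (inside 170 x 170 mm, walls 5 mm thick, 25 mm high above the floor); 36 mm above the bench when the carriage is down. Axes as the lift's; the handle is 118 mm away at -x, the sleeve on the column begins at x = +152 mm
- index_top (a point): point 5 mm short of the tip of the steel index bar that sticks out sideways (+y) from the carriage's sleeve, at its top face, which is at x = +180, y = +85 mm in the lift's frame; 68 mm above the bench when the carriage is down. It moves with the carriage
- gauge1_top (a point): short setting gauge, one of three of which exactly one is present: loose steel pillar (foot 48 mm across, rod 10 mm, flat head 26 mm across), 98 mm tall, standing on the bench 45 to 60 mm beyond the point index_top. This point is the centre of its top face. If it is the one present, the index bar's top must end level with it, which is at notch 1 (carriage at 0.030)
- gauge2_top (a point): middle setting gauge, one of three of which exactly one is present: loose steel pillar (foot 48 mm across, rod 10 mm, flat head 26 mm across), 128 mm tall, standing on the bench 45 to 60 mm beyond the point index_top. This point is the centre of its top face. If it is the one present, the index bar's top must end level with it, which is at notch 2 (carriage at 0.060)
- gauge3_top (a point): tall setting gauge, one of three of which exactly one is present: loose steel pillar (foot 48 mm across, rod 10 mm, flat head 26 mm across), 158 mm tall, standing on the bench 45 to 60 mm beyond the point index_top. This point is the centre of its top face. If it is the one present, the index bar's top must end level with it, which is at notch 3 (carriage at 0.090)
- capsule1_center (a point): centre of a loose speaker capsule: black square housing 36 x 36 x 20 mm with a round steel disc (30 mm across, 5 mm high) on top, 25 mm tall in all, about 60 g; this point is 12.5 mm above its underside; z is its own upward axis, x and y lie along its square sides. Three or four capsules are present, on the bench
- capsule2_center (a point): centre of a loose speaker capsule: black square housing 36 x 36 x 20 mm with a round steel disc (30 mm across, 5 mm high) on top, 25 mm tall in all, about 60 g; this point is 12.5 mm above its underside; z is its own upward axis, x and y lie along its square sides. Three or four capsules are present, on the bench
- capsule3_center (a point): centre of a loose speaker capsule: black square housing 36 x 36 x 20 mm with a round steel disc (30 mm across, 5 mm high) on top, 25 mm tall in all, about 60 g; this point is 12.5 mm above its underside; z is its own upward axis, x and y lie along its square sides. Three or four capsules are present, on the bench
- capsule4_center (a point): centre of a loose speaker capsule: black square housing 36 x 36 x 20 mm with a round steel disc (30 mm across, 5 mm high) on top, 25 mm tall in all, about 60 g; this point is 12.5 mm above its underside; z is its own upward axis, x and y lie along its square sides. Three or four capsules are present, on the bench
- reftall_center (a point): centre of the tall aluminium reference block, loose: 30 x 30 mm, upright, with a small brass disc (20 mm across, 6 mm high) on top, 56 mm tall in all, about 0.1 kg; this point is 28 mm above its underside; x and y lie along its sides. One or both of the two blocks are present, standing in the lift tray
- reflow_center (a point): centre of the low aluminium reference block, loose: 30 x 30 mm, upright, with a small brass disc (20 mm across, 6 mm high) on top, 42 mm tall in all, about 0.1 kg; this point is 21 mm above its underside; x and y lie along its sides. One or both of the two blocks are present, standing in the lift tray
- bin_in (a point): centre of the inner floor of the open wooden box for the reference blocks, fixed: inside 118 x 118 mm, floor 6 mm above the bench, walls 6 mm thick, rim 35 mm above the bench
- call_top (a point): centre of the top of the white round call button (30 mm across) on the grey box at the left, about 52 mm above the bench (box 90 x 80 x 30 mm); press straight down
- call (a joint): travel of the call button in m: 0 up, 0.006 fully down (spring, 5 N); it springs back
- tape: bystander, leave it alone: roll of clear tape, 52 mm across, 18 mm high; origin under its middle
- bottle: bystander, leave it alone: white bottle, 36 mm across, 70 mm tall; origin under its middle
- cutters: bystander, leave it alone: red-handled cutters, 120 mm long; origin under its middle
- handset: bystander, leave it alone: black telephone handset, 220 mm long; origin under its middle
- pen: bystander, leave it alone: grey pen, 130 mm long; origin under its middle
- dish: bystander, leave it alone: small steel dish, 64 mm across; origin under its middle

How it is judged:
On the way, in this order (a step that is already met when the one before it is completed fails the run):
1. the reference blocks that were in the tray are in the wooden box (x of reftall_center in the frame of bin_in between -0.06 and 0.06 m and y of reftall_center in the frame of bin_in between -0.06 and 0.06 m and z of reftall_center in the frame of bin_in between 0 and 0.045 m and x of reflow_center in the frame of bin_in between -0.06 and 0.06 m and y of reflow_center in the frame of bin_in between -0.06 and 0.06 m and z of reflow_center in the frame of bin_in between 0 and 0.045 m and contact force between each of reftall, reflow and the fingers below 0.3 N), for 0.2 s.
2. all capsules lie on the floor of the tray, let go, while the tray is still at the bottom (x of capsule1_center in the frame of tray_in between -0.085 and 0.085 m and y of capsule1_center in the frame of tray_in between -0.085 and 0.085 m and z of capsule1_center in the frame of tray_in between 0 and 0.032 m and x of capsule2_center in the frame of tray_in between -0.085 and 0.085 m and y of capsule2_center in the frame of tray_in between -0.085 and 0.085 m and z of capsule2_center in the frame of tray_in between 0 and 0.032 m and x of capsule3_center in the frame of tray_in between -0.085 and 0.085 m and y of capsule3_center in the frame of tray_in between -0.085 and 0.085 m and z of capsule3_center in the frame of tray_in between 0 and 0.032 m and x of capsule4_center in the frame of tray_in between -0.085 and 0.085 m and y of capsule4_center in the frame of tray_in between -0.085 and 0.085 m and z of capsule4_center in the frame of tray_in between 0 and 0.032 m and value of joint carriage below 0.02 m and contact force between each of capsule1, capsule2, capsule3, capsule4 and the fingers below 0.3 N), for 0.2 s.
3. the tray is held by its pawl, hand off, with the index bar level with the gauge (z of index_top in the frame of gauge1_top between -0.007 and 0.007 m and z of index_top in the frame of gauge2_top between -0.007 and 0.007 m and z of index_top in the frame of gauge3_top between -0.007 and 0.007 m and value of joint carriage above 0.02 m and velocity of joint carriage between -0.01 and 0.01 m/s and contact force between carriage and the fingers below 0.5 N), for 0.4 s.
4. the call button is pressed down (value of joint call above 0.0045 m and z of index_top in the frame of gauge1_top between -0.007 and 0.007 m and z of index_top in the frame of gauge2_top between -0.007 and 0.007 m and z of index_top in the frame of gauge3_top between -0.007 and 0.007 m and contact force between carriage and the fingers below 0.5 N), for 0.1 s.
At the end, for the whole second after the job is handed in: All capsules that are present lie at rest in the lift tray on its floor (centres inside the walls and less than 32 mm above the floor), the reference blocks that are present rest in the wooden box, and the lift stands on its notch with the index bar within 7 mm of the gauge's height, let go (x of capsule1_center in the frame of tray_in between -0.085 and 0.085 m and y of capsule1_center in the frame of tray_in between -0.085 and 0.085 m and z of capsule1_center in the frame of tray_in between 0 and 0.032 m and x of capsule2_center in the frame of tray_in between -0.085 and 0.085 m and y of capsule2_center in the frame of tray_in between -0.085 and 0.085 m and z of capsule2_center in the frame of tray_in between 0 and 0.032 m and x of capsule3_center in the frame of tray_in between -0.085 and 0.085 m and y of capsule3_center in the frame of tray_in between -0.085 and 0.085 m and z of capsule3_center in the frame of tray_in between 0 and 0.032 m and x of capsule4_center in the frame of tray_in between -0.085 and 0.085 m and y of capsule4_center in the frame of tray_in between -0.085 and 0.085 m and z of capsule4_center in the frame of tray_in between 0 and 0.032 m and x of reftall_center in the frame of bin_in between -0.06 and 0.06 m and y of reftall_center in the frame of bin_in between -0.06 and 0.06 m and z of reftall_center in the frame of bin_in between 0 and 0.045 m and x of reflow_center in the frame of bin_in between -0.06 and 0.06 m and y of reflow_center in the frame of bin_in between -0.06 and 0.06 m and z of reflow_center in the frame of bin_in between 0 and 0.045 m and z of index_top in the frame of gauge1_top between -0.007 and 0.007 m and z of index_top in the frame of gauge2_top between -0.007 and 0.007 m and z of index_top in the frame of gauge3_top between -0.007 and 0.007 m and contact force between carriage and the fingers below 0.5 N and velocity of joint carriage below 0.01 m/s and linear speed of each of capsule1, capsule2, capsule3, capsule4, reftall, reflow below 0.03 m/s); the robot touches nothing.
It fails at once if the setting gauge is pushed away or knocked over (distance of any of gauge1_top, gauge2_top, gauge3_top from where it was at the start of the episode above 0.03 m).
It fails at once if another thing on the bench is displaced by more than 80 mm (distance of any of tape, bottle, cutters, handset, pen, dish from where it was at the start of the episode above 0.08 m).
Of capsule1, capsule2, capsule3, capsule4 only 3 to 4 are there at a start; the rules pass over those that are not, and their reading is None.
Of reftall, reflow only 1 to 2 are there at a start; the rules pass over those that are not, and their reading is None.
Of gauge1, gauge2, gauge3 only 1 to 1 are there at a start; the rules pass over those that are not, and their reading is None.
At some moment in a run one of capsule1, capsule2, capsule3, capsule4 may be knocked a few centimetres aside while the robot is not near it.
Once in a run the grip may slacken for a moment while it holds something.
It also fails if it takes over 210 s, if anything falls off the work surface, if the arm or the gripper's body presses on something with over 40 N, if the wrist force passes 120 N, or if a joint passes its speed limit or range.

## Working session

There is one attempt and no reset: what is moved stays moved. The work goes in short steps, Python scripts to look and compute and a shell command to move; the robot and the scene stay as the last step left them, time stands still between calls to the robot, and variables do not carry over. Pictures are saved under pics/ and viewed, about 12 in all and at most 16, crops included, and the job is handed in when it is done.

```bash
mkdir -p pics; python3 - <<'E'
from bench import r,camera
import cv2
for n in("top","side"):
    c=camera(n); cv2.imwrite(f"pics/{n}0.png",c["color"]); print(n,{k:v for k,v in c.items() if k!="color"})
print(r.read_state(), r.tcp_to_grasp)
E
```

```text
top {'fx': 373.45474619185126, 'fy': 373.45474619185126, 'cx': 326.2818710649328, 'cy': 204.02149742425775, 'eye': array([ 0.43055264, -0.06066386,  1.23014672]), 'orientation': array([-0.70560285,  0.70702706, -0.02365585,  0.04096043])}
side {'fx': 429.0563257892428, 'fy': 429.0563257892428, 'cx': 317.3030818229612, 'cy': 200.50889914710777, 'eye': array([-0.24949521, -0.82980162,  0.72064399]), 'orientation': array([ 0.78869804, -0.34028379,  0.20083792, -0.47098457])}
{'time': 0.1, 'joint_positions': array([-1.13362598,  0.33276999, -0.06469775,  1.46081346,  0.02162305,
        1.34990823, -0.08851226]), 'joint_vel': array([-0.00029523, -0.00161499, -0.00060818, -0.00295882,  0.00057819,
       -0.00047142, -0.00073982]), 'joint_torque': array([ 9.46139517e-04, -6.24547148e+01,  2.42370134e-02, -3.90718138e+01,
       -6.13460178e-02,  3.64597770e-02,  8.96815141e-05]), 'ee_pos': array([0.27719007, 0.55976395, 0.19197863]), 'eef_rot': array([ 8.49627494e-01,  5.27382935e-01, -4.89618236e-04,  3.49321643e-04]), 'ft_force': array([ 0.0512048 , -0.05417825, -0.2572403 ]), 'torque': array([ 0.01444528, -0.02369845,  0.00360803]), 'width': 0.08740046593767035} -0.0187
```

View pics/top0.png

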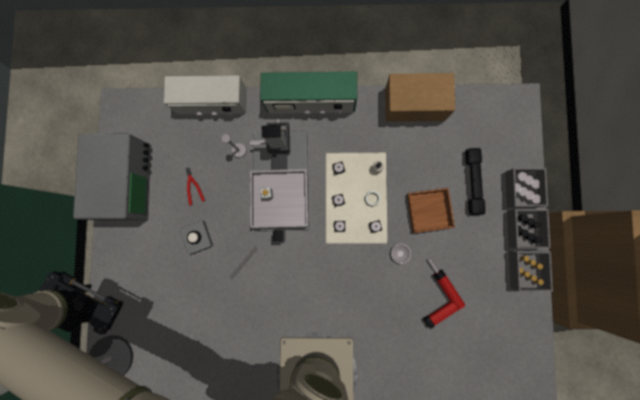

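View pics/side0.png

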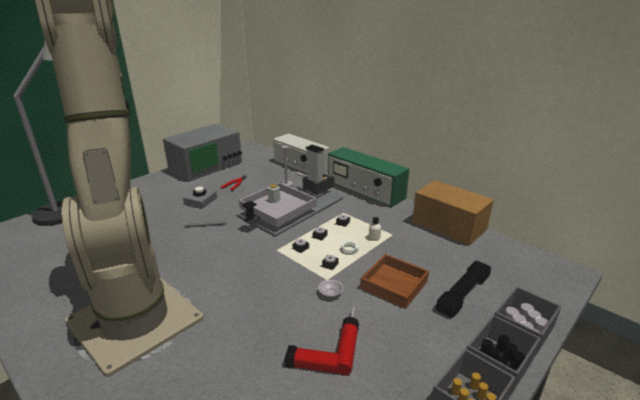

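The top view shows four capsules at about (339,168), (338,200), (340,227) and (376,227). One block stands in the tray at (266,193), the gauge is near (232,145), the handle at (278,237), the box at (430,211) and the button at (194,238). Next I'll zoom in.

```bash
cat > h.py <<'E'
import numpy as np,cv2
from scipy.spatial.transform import Rotation as R
def ray(c,u,v):
    d=R.from_quat(c["orientation"]).apply([(u-c["cx"])/c["fx"],(v-c["cy"])/c["fy"],1]); return np.array(c["eye"]),d
def plane(c,u,v,z):
    e,d=ray(c,u,v); return e+d*(z-e[2])/d[2]
def proj(c,p):
    q=R.from_quat(c["orientation"]).inv().apply(np.array(p)-c["eye"]); return np.array([c["cx"]+c["fx"]*q[0]/q[2],c["cy"]+c["fy"]*q[1]/q[2]])
def crop(c,x0,y0,x1,y1,k,f):
    cv2.imwrite(f,cv2.resize(c["color"][y0:y1,x0:x1],None,fx=k,fy=k,interpolation=cv2.INTER_CUBIC))
E
python3 - <<'E'
from bench import camera
from h import *
c=camera("top"); s=camera("side")
a=cv2.resize(c["color"][110:260,160:460],(800,400),interpolation=cv2.INTER_CUBIC)
cv2.imwrite("pics/t1.png",a)
crop(s,180,130,440,310,3,"pics/s1.png")
E
```

```text
(no output)
```

View pics/t1.png

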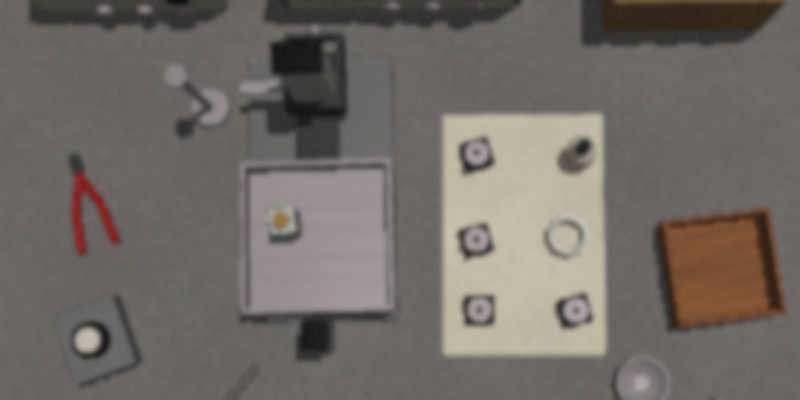

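View pics/s1.png

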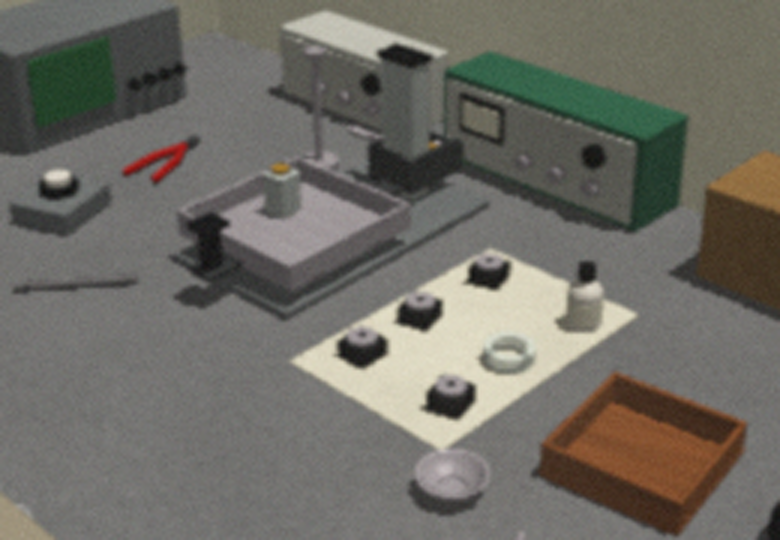

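Views 3–4: one block only in the tray, with its brass disc at crop (281,219). The gauge head is at crop top (175,75) and crop side (314,50). There are four capsules on the mat. Measuring now.

```bash
cat > meas.py <<'E'
from bench import camera
from h import *
def tri(c,p,s,q):
    e1,d1=ray(c,*p);e2,d2=ray(s,*q)
    A=np.stack([d1,-d2],1);t=np.linalg.lstsq(A,e2-e1,rcond=None)[0];a=e1+d1*t[0];b=e2+d2*t[1];return (a+b)/2,np.linalg.norm(a-b)
def capsules(c,mask=None,z=0.02,box=(322,150,388,245)):
    x0,y0,x1,y1=box; im=cv2.resize(c["color"][y0:y1,x0:x1],None,fx=6,fy=6,interpolation=cv2.INTER_CUBIC)
    g=cv2.cvtColor(im,cv2.COLOR_BGR2GRAY); m=(g<75).astype(np.uint8)
    m=cv2.morphologyEx(m,cv2.MORPH_OPEN,np.ones((5,5),np.uint8))
    out=[]
    for k in cv2.findContours(m,cv2.RETR_EXTERNAL,cv2.CHAIN_APPROX_NONE)[0]:
        if cv2.contourArea(k)<1000: continue
        k=cv2.convexHull(k)[:,0]
        P=np.array([plane(c,x0+(u+.5)/6-.5,y0+(v+.5)/6-.5,z)[:2]*1000 for u,v in k],np.float32)
        r=cv2.minAreaRect(P); a=r[2]%90; a=a-90 if a>45 else a
        out.append((np.round(r[0]),np.round(r[1]),round(a,1)))
    return out
E
python3 - <<'E'
from meas import *
c=camera("top"); s=camera("side")
t=lambda u,v:(160+u/8*3,110+v/8*3); q=lambda u,v:(180+u/3,130+v/3)
print("gauge head",tri(c,t(175,75),s,q(314,50)),"foot",plane(c,*t(210,107),0.008))
print("index tip",tri(c,t(243,87),s,q(352,130)))
print("disc",tri(c,t(281,219),s,q(281,168)))
print("button",tri(c,t(88,339),s,q(58,177)))
print("handle cap",tri(c,t(315,328),s,q(208,224)))
print("tray rim corners",[plane(c,*t(*p),.061)[:2].round(3) for p in((241,164),(389,160),(393,314),(241,318))])
print("bin rim",[plane(c,*t(*p),.035)[:2].round(3) for p in((659,223),(768,209),(784,313),(676,329))])
for o in capsules(c): print(o)
E
```

```text
gauge head (array([0.72741187, 0.26326293, 0.15289123]), np.float64(0.0024263774342546873)) foot [0.72492373 0.26247231 0.008     ]
index tip (array([0.73664098, 0.20894002, 0.06065   ]), np.float64(0.0004449583467691449))
disc (array([0.57411885, 0.15513171, 0.08624894]), np.float64(0.0027843228830688417))
button (array([0.43573347, 0.39299768, 0.04431624]), np.float64(0.0029819407745162877))
handle cap (array([0.44522766, 0.11698025, 0.08200115]), np.float64(0.004069757259895722))
tray rim corners [array([0.643, 0.21 ]), array([0.646, 0.033]), array([0.463, 0.027]), array([0.459, 0.207])]
bin rim [array([ 0.573, -0.291]), array([ 0.589, -0.421]), array([ 0.465, -0.436]), array([ 0.446, -0.308])]
```

```bash
python3 - <<'E'
from meas import *
c=camera("top"); g=cv2.cvtColor(c["color"],cv2.COLOR_BGR2GRAY)
print(g[160:178,330:350]); print(g[225:250,268:288])
E
```

```text
[[184 184 185 186 185 185 185 181 178 176 168 162 168 179 184 183 184 184
  184 184]
 [184 184 184 182 180 177 176 168 158 149 136 129 143 169 181 184 184 183
  183 182]
 [184 183 178 169 158 151 148 145 135 123 107  95 114 153 176 183 183 184
  183 184]
 [184 176 158 136 121 119 130 136 136 135 124 106 107 140 171 185 185 183
  183 185]
 [183 165 129  94  92 116 137 149 150 151 148 136 124 135 167 182 185 184
  183 185]
 [183 161 111  72  93 132 149 148 142 147 155 153 138 131 155 177 184 185
  183 184]
 [182 158 108  70 102 141 150 137 118 127 149 156 143 124 141 173 182 183
  184 184]
 [182 161 110  72 104 143 151 134 113 123 147 157 142 116 129 164 182 185
  184 185]
 [182 161 114  76 102 142 156 147 135 143 156 155 137 104 115 155 177 183
  184 186]
 [182 165 123  83  90 127 149 155 154 155 156 147 121  87  97 142 173 183
  185 186]
 [184 172 142  95  73  99 126 143 151 151 142 121  92  65  85 135 171 184
  185 186]
 [187 181 156 108  62  65  90 111 120 119 107  85  64  66 102 143 174 184
  185 185]
 [187 183 161 114  65  44  51  67  74  75  73  72  84 110 140 164 178 183
  184 
[... 1856 characters left out ...]
  79  94
  102 103]
 [103 102  90  66  50  47  47  47  50  49  50  49  54  59  64  74  88 100
  104 104]
 [103 100  88  67  54  52  52  51  53  53  52  54  66  79  84  92  99 105
  104 105]
 [102 102  91  73  64  61  63  62  62  62  63  65  76  94 101 103 104 106
  107 107]
 [103 101  96  86  83  83  83  81  83  84  83  85  90 100 105 107 108 106
  108 108]
 [104 104 101  99  99 100 100  99 100 101  99 101 102 104 105 105 107 108
  108 106]
 [105 102 103 103 104 106 106 106 105 106 105 105 105 106 105 107 108 109
  108 106]
 [104 103 104 104 103 105 106 106 107 107 106 107 108 107 106 105 107 108
  104 106]
 [103 103 104 104 104 104 105 105 107 107 108 107 107 109 107 106 106 107
  105 105]]
```

```bash
sed -i 's/g<75/g<th/; s/z=0.02,box=(322,150,388,245)/z=0.02,box=(328,156,388,241),th=130/' meas.py; python3 - <<'E'
from meas import *
c=camera("top"); 
for o in capsules(c): print(o)
print("handle",plane(c,278.2,234.7,.092)); t=lambda u,v:(160+u/8*3,110+v/8*3)
print("block",plane(c,*t(281,219),.092),"button",plane(c,*t(88,339),.052))
im=cv2.resize(c["color"],None,fx=4,fy=4,interpolation=cv2.INTER_CUBIC)
h=cv2.cvtColor(im,cv2.COLOR_BGR2HSV)
m=cv2.inRange(h,(3,100,60),(22,255,255)); m[:, :1580]=0;m[:,1850:]=0;m[:700]=0;m[960:]=0
k=max(cv2.findContours(m,0,1)[0],key=cv2.contourArea)
P=np.array([plane(c,p[0][0]/4,p[0][1]/4,.035)[:2]*1000 for p in k],np.float32);print("bin",cv2.minAreaRect(P))
E
```

```text
(array([ 466., -178.]), array([38., 24.]), 22.8)
(array([470., -72.]), array([39., 37.]), -0.1)
(array([554., -68.]), array([38., 41.]), 12.6)
(array([660., -70.]), array([40., 41.]), 11.4)
(array([ 658., -194.]), array([34., 50.]), 34.4)
(array([ 601., -228.]), array([  4., 200.]), -0.9)
handle [0.44149618 0.1138609  0.092     ]
block [0.57235403 0.1549592  0.092     ] button [0.43452161 0.39101804 0.052     ]
bin ((518.5977783203125, -364.6284484863281), (128.6422576904297, 131.84396362304688), 7.654212474822998)
```

```bash
python3 -m crank '[{"z":-0.03,"az":-0.06,"claw":-0.3},{"z":-0.06,"az":-0.12,"claw":-0.3},{"z":-0.06,"az":-0.18,"claw":-0.3},{"z":-0.06,"az":-0.23,"claw":-0.3},{"z":-0.06,"az":-0.23,"claw":-0.3}]' 25
```

```text
schema error: expected keys x, y, z, ax, ay, az, claw
```

```bash
python3 -m crank '[{"x":0,"y":0,"z":-0.03,"ax":0,"ay":0,"az":-0.06,"claw":-0.3},{"x":0,"y":0,"z":-0.06,"ax":0,"ay":0,"az":-0.12,"claw":-0.3},{"x":0,"y":0,"z":-0.06,"ax":0,"ay":0,"az":-0.18,"claw":-0.3},{"x":0,"y":0,"z":-0.06,"ax":0,"ay":0,"az":-0.23,"claw":-0.3},{"x":0,"y":0,"z":-0.06,"ax":0,"ay":0,"az":-0.23,"claw":-0.3}]' 25
```

```text
time: 0.82
ee_pos: [0.2774, 0.5603, 0.2531]
eef_rot: [0.705, 0.709, 0.0, -0.0]
ft_force: [0.9, 0.1, 0.6]
width: 0.0619
```

```bash
python3 -m crank '[{"x":-0.03,"y":0.02,"z":0,"ax":0,"ay":0,"az":0,"claw":-0.3},{"x":-0.06,"y":0.04,"z":0,"ax":0,"ay":0,"az":0,"claw":-0.3},{"x":-0.09,"y":0.06,"z":0,"ax":0,"ay":0,"az":0,"claw":-0.3},{"x":-0.12,"y":0.08,"z":0,"ax":0,"ay":0,"az":0,"claw":-0.3},{"x":-0.15,"y":0.10,"z":0,"ax":0,"ay":0,"az":0,"claw":-0.3}]' | head -2
python3 -m crank '[{"x":-0.03,"y":0.02,"z":0,"ax":0,"ay":0,"az":0,"claw":-0.3},{"x":-0.06,"y":0.04,"z":0,"ax":0,"ay":0,"az":0,"claw":-0.3},{"x":-0.09,"y":0.06,"z":0,"ax":0,"ay":0,"az":0,"claw":-0.3},{"x":-0.12,"y":0.08,"z":0,"ax":0,"ay":0,"az":0,"claw":-0.3},{"x":-0.15,"y":0.10,"z":0,"ax":0,"ay":0,"az":0,"claw":-0.3}]' | head -2
python3 -m crank '[{"x":-0.03,"y":0.03,"z":0,"ax":0,"ay":0,"az":0,"claw":-0.3},{"x":-0.06,"y":0.06,"z":0,"ax":0,"ay":0,"az":0,"claw":-0.3},{"x":-0.09,"y":0.09,"z":0,"ax":0,"ay":0,"az":0,"claw":-0.3},{"x":-0.105,"y":0.096,"z":0,"ax":0,"ay":0,"az":0,"claw":-0.3},{"x":-0.105,"y":0.096,"z":0,"ax":0,"ay":0,"az":0,"claw":-0.3}]'
python3 - <<'E'
from bench import r
s=r.read_state(); print(s["joint_positions"].round(2),s["ee_pos"].round(4))
E
```

```text
time: 1.23
ee_pos: [0.378, 0.4084, 0.2524]
time: 1.65
ee_pos: [0.478, 0.2584, 0.2525]
time: 2.07
ee_pos: [0.5755, 0.1491, 0.2519]
eef_rot: [0.711, 0.703, -0.001, 0.001]
ft_force: [-0.2, -0.5, -0.5]
width: 0.0562
[-0.51  0.24  0.22  1.46 -0.05  1.45  1.27] [0.5755 0.1491 0.2519]
```

```bash
python3 -m crank '[{"x":0,"y":0,"z":0.03,"ax":0,"ay":0,"az":0,"claw":-0.3},{"x":0,"y":0,"z":0.06,"ax":0,"ay":0,"az":0,"claw":-0.3},{"x":0,"y":0,"z":0.09,"ax":0,"ay":0,"az":0,"claw":-0.3},{"x":0,"y":0,"z":0.11,"ax":0,"ay":0,"az":0,"claw":-0.3},{"x":0,"y":0,"z":0.11,"ax":0,"ay":0,"az":0,"claw":-0.3}]'
python3 - <<'E'
from bench import camera
from h import *
crop(camera("side"),220,130,400,260,4,"pics/s2.png")
E
```

```text
time: 2.48
ee_pos: [0.5702, 0.1551, 0.1378]
eef_rot: [0.708, 0.706, -0.003, -0.002]
ft_force: [-0.9, -0.1, -0.4]
width: 0.0562
```

View pics/s2.png

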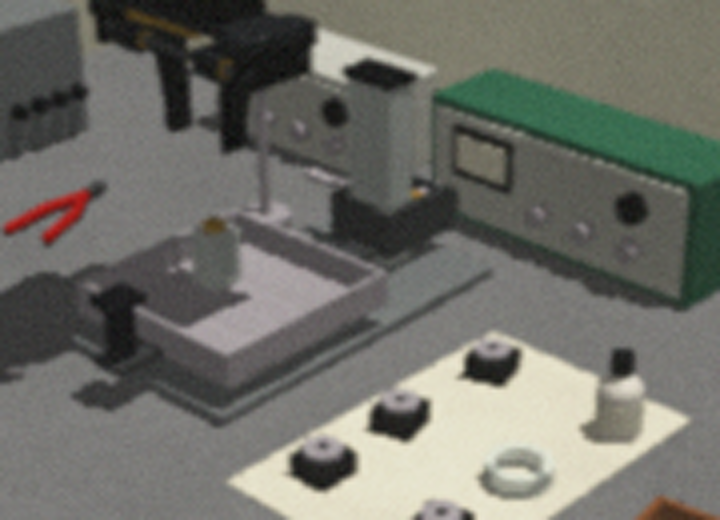

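View 5: the fingertips at crop (178,128) and (232,148) straddle the block at (213,225) below. I'll descend and grip.

```bash
python3 -m crank '[{"x":0,"y":0.002,"z":0.02,"ax":0,"ay":0,"az":0,"claw":-0.3},{"x":0,"y":0.002,"z":0.04,"ax":0,"ay":0,"az":0,"claw":-0.3},{"x":0,"y":0.002,"z":0.06,"ax":0,"ay":0,"az":0,"claw":-0.3},{"x":0,"y":0.002,"z":0.082,"ax":0,"ay":0,"az":0,"claw":-0.3},{"x":0,"y":0.002,"z":0.082,"ax":0,"ay":0,"az":0,"claw":-0.3}]'
python3 -m crank '[{"x":0,"y":0,"z":0,"ax":0,"ay":0,"az":0,"claw":0.1},{"x":0,"y":0,"z":0,"ax":0,"ay":0,"az":0,"claw":1},{"x":0,"y":0,"z":0,"ax":0,"ay":0,"az":0,"claw":1},{"x":0,"y":0,"z":0,"ax":0,"ay":0,"az":0,"claw":1},{"x":0,"y":0,"z":0,"ax":0,"ay":0,"az":0,"claw":1}]' 30
```

```text
time: 2.95
ee_pos: [0.5739, 0.1553, 0.0586]
eef_rot: [0.707, 0.707, -0.002, -0.001]
ft_force: [-1.1, -0.4, -0.1]
width: 0.0563
time: 3.37
ee_pos: [0.5761, 0.1554, 0.0618]
eef_rot: [0.707, 0.707, 0.001, 0.0]
ft_force: [0.1, 0.4, 0.7]
width: 0.0309
```

```bash
python3 -m crank '[{"x":0,"y":0,"z":-0.02,"ax":0,"ay":0,"az":0,"claw":1},{"x":0,"y":0,"z":-0.04,"ax":0,"ay":0,"az":0,"claw":1},{"x":0,"y":0,"z":-0.06,"ax":0,"ay":0,"az":0,"claw":1},{"x":0,"y":0,"z":-0.085,"ax":0,"ay":0,"az":0,"claw":1},{"x":0,"y":0,"z":-0.1,"ax":0,"ay":0,"az":0,"claw":1}]' | tail -1
python3 -m crank '[{"x":-0.03,"y":0,"z":0,"ax":0,"ay":0,"az":0,"claw":1},{"x":-0.06,"y":0,"z":0,"ax":0,"ay":0,"az":0,"claw":1},{"x":-0.09,"y":-0.01,"z":0,"ax":0,"ay":0,"az":0,"claw":1},{"x":-0.13,"y":-0.015,"z":0,"ax":0,"ay":0,"az":0,"claw":1},{"x":-0.17,"y":-0.02,"z":0,"ax":0,"ay":0,"az":0,"claw":1}]'|tail -1
python3 -m crank '[{"x":-0.035,"y":0,"z":0,"ax":0,"ay":0,"az":0,"claw":1},{"x":-0.07,"y":0,"z":0,"ax":0,"ay":0,"az":0,"claw":1},{"x":-0.11,"y":-0.01,"z":0,"ax":0,"ay":0,"az":0,"claw":1},{"x":-0.15,"y":-0.015,"z":0,"ax":0,"ay":0,"az":0,"claw":1},{"x":-0.18,"y":-0.02,"z":0,"ax":0,"ay":0,"az":0,"claw":1}]'|tail -1
python3 -m crank '[{"x":-0.04,"y":0,"z":0,"ax":0,"ay":0,"az":0,"claw":1},{"x":-0.08,"y":-0.005,"z":0,"ax":0,"ay":0,"az":0,"claw":1},{"x":-0.12,"y":-0.01,"z":0,"ax":0,"ay":0,"az":0,"claw":1},{"x":-0.15,"y":-0.015,"z":0,"ax":0,"ay":0,"az":0,"claw":1},{"x":-0.17,"y":-0.015,"z":0,"ax":0,"ay":0,"az":0,"claw":1}]'
python3 - <<'E'
from bench import camera,r
from h import *
c=camera("side"); cv2.imwrite("pics/s3.png",c["color"]); print(r.read_state()["joint_positions"].round(2),r.read_state()["width"])
E
```

```text
width: 0.0024
width: 0.0006
width: 0.0007
time: 5.03
ee_pos: [0.5184, -0.3692, 0.1613]
eef_rot: [0.709, 0.706, -0.001, 0.001]
ft_force: [-0.2, -0.6, 0.4]
width: 0.0005
[ 0.16  0.4   0.51  1.5  -0.2   1.29  2.26] 0.0007267919023387838
```

View pics/s3.png

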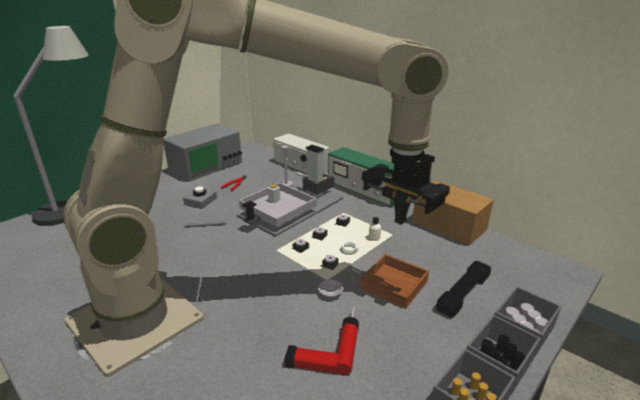

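View 6: the hand is over the box but empty; the block still stands in the tray at side (273,190). The grip let go during the lift. I'll re-measure the block and go back.

```bash
python3 - <<'E'
from meas import *
c=camera("top"); im=cv2.resize(c["color"],None,fx=4,fy=4,interpolation=cv2.INTER_CUBIC)
h=cv2.cvtColor(im,cv2.COLOR_BGR2HSV); m=cv2.inRange(h,(12,60,80),(32,255,255)); m2=np.zeros_like(m); m2[690:910,1010:1220]=m[690:910,1010:1220]
k=max(cv2.findContours(m2,0,1)[0],key=cv2.contourArea); (u,v),w=cv2.minEnclosingCircle(k); print(u/4,v/4,w/4,plane(c,u/4,v/4,.092))
crop(c,245,165,312,245,7,"pics/t2.png")
E
python3 -m crank '[{"x":0.04,"y":0,"z":0,"ax":0,"ay":0,"az":0,"claw":-0.3},{"x":0.08,"y":0.005,"z":0,"ax":0,"ay":0,"az":0,"claw":-0.3},{"x":0.12,"y":0.01,"z":0,"ax":0,"ay":0,"az":0,"claw":-0.3},{"x":0.15,"y":0.015,"z":0,"ax":0,"ay":0,"az":0,"claw":-0.3},{"x":0.17,"y":0.015,"z":0,"ax":0,"ay":0,"az":0,"claw":-0.3}]' 40|tail -1
python3 -m crank '[{"x":0.035,"y":0,"z":0,"ax":0,"ay":0,"az":0,"claw":-0.3},{"x":0.07,"y":0,"z":0,"ax":0,"ay":0,"az":0,"claw":-0.3},{"x":0.11,"y":0.01,"z":0,"ax":0,"ay":0,"az":0,"claw":-0.3},{"x":0.15,"y":0.015,"z":0,"ax":0,"ay":0,"az":0,"claw":-0.3},{"x":0.18,"y":0.02,"z":0,"ax":0,"ay":0,"az":0,"claw":-0.3}]' |tail -1
python3 -m crank '[{"x":0.035,"y":0,"z":0,"ax":0,"ay":0,"az":0,"claw":-0.3},{"x":0.07,"y":0,"z":0,"ax":0,"ay":0,"az":0,"claw":-0.3},{"x":0.11,"y":0.01,"z":0,"ax":0,"ay":0,"az":0,"claw":-0.3},{"x":0.15,"y":0.015,"z":0,"ax":0,"ay":0,"az":0,"claw":-0.3},{"x":0.17,"y":0.02,"z":0,"ax":0,"ay":0,"az":0,"claw":-0.3}]'
```

```text
265.18231201171875 192.39515686035156 3.134819507598877 [0.57151762 0.15554396 0.092     ]
width: 0.026
width: 0.0542
time: 6.38
ee_pos: [0.5742, 0.1625, 0.161]
eef_rot: [0.705, 0.709, 0.001, -0.001]
ft_force: [-0.0, 0.6, -0.8]
width: 0.0564
```

View pics/t2.png

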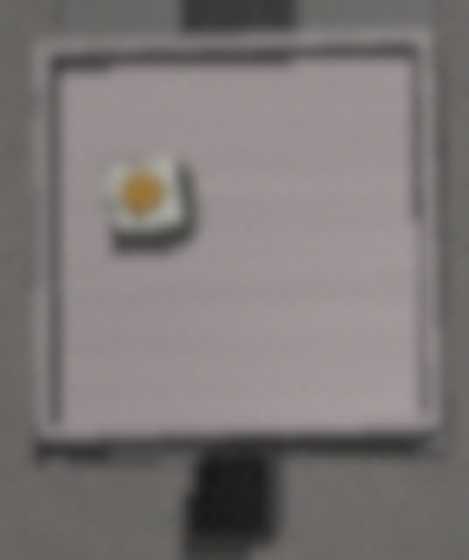

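View 7: the block stands upright, with its disc at crop (142,190), unmoved. Gripping again, deeper.

```bash
python3 -m crank '[{"x":0,"y":0,"z":0.03,"ax":0,"ay":0,"az":0,"claw":-0.3},{"x":0,"y":0,"z":0.06,"ax":0,"ay":0,"az":0,"claw":-0.3},{"x":0,"y":0,"z":0.09,"ax":0,"ay":0,"az":0,"claw":-0.3},{"x":0,"y":0,"z":0.111,"ax":0,"ay":0,"az":0,"claw":-0.3},{"x":0,"y":0,"z":0.111,"ax":0,"ay":0,"az":0,"claw":-0.3}]'
python3 -m crank '[{"x":0,"y":0,"z":0,"ax":0,"ay":0,"az":0,"claw":1},{"x":0,"y":0,"z":0,"ax":0,"ay":0,"az":0,"claw":1},{"x":0,"y":0,"z":0,"ax":0,"ay":0,"az":0,"claw":1},{"x":0,"y":0,"z":0,"ax":0,"ay":0,"az":0,"claw":1},{"x":0,"y":0,"z":0,"ax":0,"ay":0,"az":0,"claw":1}]' 40
python3 -m crank '[{"x":0,"y":0,"z":0,"ax":0,"ay":0,"az":0,"claw":1},{"x":0,"y":0,"z":-0.01,"ax":0,"ay":0,"az":0,"claw":1},{"x":0,"y":0,"z":-0.03,"ax":0,"ay":0,"az":0,"claw":1},{"x":0,"y":0,"z":-0.06,"ax":0,"ay":0,"az":0,"claw":1},{"x":0,"y":0,"z":-0.09,"ax":0,"ay":0,"az":0,"claw":1}]'
```

```text
time: 6.8
ee_pos: [0.572, 0.1554, 0.0455]
eef_rot: [0.707, 0.708, -0.003, -0.002]
ft_force: [-0.4, -0.3, 0.1]
width: 0.0564
time: 7.22
ee_pos: [0.5761, 0.1555, 0.0509]
eef_rot: [0.707, 0.707, 0.001, 0.0]
ft_force: [-0.0, -0.0, 0.6]
width: 0.031
time: 7.63
ee_pos: [0.5746, 0.1548, 0.1406]
eef_rot: [0.707, 0.707, -0.001, -0.0]
ft_force: [1.4, -0.3, -0.6]
width: 0.0294
```

```bash
python3 -m crank '[{"x":-0.03,"y":0,"z":0,"ax":0,"ay":0,"az":0,"claw":1},{"x":-0.06,"y":0,"z":0,"ax":0,"ay":0,"az":0,"claw":1},{"x":-0.09,"y":-0.01,"z":0,"ax":0,"ay":0,"az":0,"claw":1},{"x":-0.13,"y":-0.015,"z":0,"ax":0,"ay":0,"az":0,"claw":1},{"x":-0.17,"y":-0.02,"z":0,"ax":0,"ay":0,"az":0,"claw":1}]'|tail -1
python3 -m crank '[{"x":-0.035,"y":0,"z":0,"ax":0,"ay":0,"az":0,"claw":1},{"x":-0.07,"y":0,"z":0,"ax":0,"ay":0,"az":0,"claw":1},{"x":-0.11,"y":-0.01,"z":0,"ax":0,"ay":0,"az":0,"claw":1},{"x":-0.15,"y":-0.015,"z":0,"ax":0,"ay":0,"az":0,"claw":1},{"x":-0.18,"y":-0.02,"z":0,"ax":0,"ay":0,"az":0,"claw":1}]'|tail -1
python3 -m crank '[{"x":-0.04,"y":0,"z":0,"ax":0,"ay":0,"az":0,"claw":1},{"x":-0.08,"y":-0.005,"z":0,"ax":0,"ay":0,"az":0,"claw":1},{"x":-0.12,"y":-0.01,"z":0,"ax":0,"ay":0,"az":0,"claw":1},{"x":-0.15,"y":-0.015,"z":0,"ax":0,"ay":0,"az":0,"claw":1},{"x":-0.17,"y":-0.015,"z":0,"ax":0,"ay":0,"az":0,"claw":1}]'
python3 -m crank '[{"x":0,"y":0,"z":0,"ax":0,"ay":0,"az":0,"claw":1},{"x":0,"y":0,"z":0.03,"ax":0,"ay":0,"az":0,"claw":1},{"x":0,"y":0,"z":0.06,"ax":0,"ay":0,"az":0,"claw":1},{"x":0,"y":0,"z":0.08,"ax":0,"ay":0,"az":0,"claw":1},{"x":0,"y":0,"z":0.09,"ax":0,"ay":0,"az":0,"claw":1}]'
```

```text
width: 0.0292
width: 0.0298
time: 8.88
ee_pos: [0.5181, -0.3692, 0.1403]
eef_rot: [0.709, 0.706, -0.001, 0.0]
ft_force: [0.2, -0.8, -1.7]
width: 0.0298
time: 9.3
ee_pos: [0.5194, -0.3629, 0.0469]
eef_rot: [0.707, 0.707, -0.0, -0.002]
ft_force: [0.1, 0.1, -1.5]
width: 0.0293
```

```bash
python3 -m crank '[{"x":0,"y":0,"z":0.013,"ax":0,"ay":0,"az":0,"claw":1},{"x":0,"y":0,"z":0.026,"ax":0,"ay":0,"az":0,"claw":1},{"x":0,"y":0,"z":0.026,"ax":0,"ay":0,"az":0,"claw":1},{"x":0,"y":0,"z":0.026,"ax":0,"ay":0,"az":0,"claw":0},{"x":0,"y":0,"z":0.026,"ax":0,"ay":0,"az":0,"claw":-0.3}]'
python3 -m crank '[{"x":0,"y":0,"z":0,"ax":0,"ay":0,"az":0,"claw":-0.3},{"x":0,"y":0,"z":-0.03,"ax":0,"ay":0,"az":0,"claw":-0.3},{"x":0,"y":0,"z":-0.06,"ax":0,"ay":0,"az":0,"claw":-0.3},{"x":0,"y":0,"z":-0.1,"ax":0,"ay":0,"az":0,"claw":-0.3},{"x":0,"y":0,"z":-0.13,"ax":0,"ay":0,"az":0,"claw":-0.3}]' 30
python3 - <<'E'
from meas import *
c=camera("top"); s=camera("side")
for th in (110,130,150): print(th,*capsules(c,th=th),sep="\n")
cv2.imwrite("pics/s4.png",cv2.resize(s["color"][160:310,200:440],None,fx=3,fy=3))
cv2.imwrite("pics/t4.png",c["color"])
E
```

```text
time: 9.72
ee_pos: [0.5212, -0.3653, 0.0248]
eef_rot: [0.707, 0.707, 0.0, 0.001]
ft_force: [1.5, -0.1, -1.0]
width: 0.0376
time: 10.13
ee_pos: [0.521, -0.3655, 0.1576]
eef_rot: [0.707, 0.707, 0.0, 0.001]
ft_force: [0.3, -1.1, 0.3]
width: 0.0558
110
(array([ 468., -197.]), array([62., 90.]), -0.6)
(array([554., -69.]), array([35., 38.]), 11.2)
(array([660., -70.]), array([37., 39.]), 12.2)
(array([ 658., -194.]), array([31., 47.]), 34.1)
130
(array([470., -72.]), array([39., 37.]), -0.1)
(array([554., -68.]), array([38., 41.]), 13.0)
(array([660., -70.]), array([40., 41.]), 11.7)
(array([ 658., -194.]), array([34., 50.]), 34.4)
(array([ 562., -198.]), array([ 63., 278.]), -0.9)
150
(array([470., -72.]), array([43., 40.]), -0.1)
(array([ 547., -164.]), array([43., 17.]), 37.6)
(array([554., -68.]), array([42., 43.]), 15.6)
(array([ 658., -194.]), array([38., 53.]), 36.9)
(array([660., -69.]), array([43., 45.]), 15.4)
(array([ 562., -197.]), array([ 65., 278.]), -0.9)
```

View pics/s4.png

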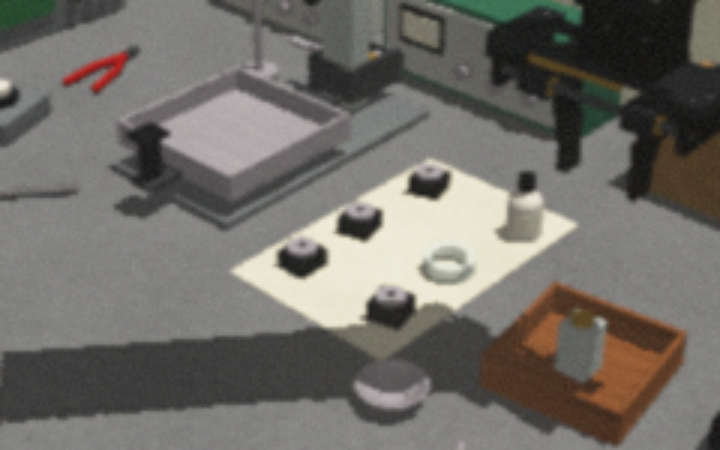

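View 8: the tall block stands in the box. The tray is empty and all four capsules are still on the mat. Measuring the fourth from the first picture, which is unshadowed.

```bash
python3 - <<'E'
from meas import *
c=camera("top"); c["color"]=cv2.imread("pics/top0.png")
for th in (100,115,130,145): print(th,*capsules(c,th=th,box=(364,216,386,238)))
for th in (100,115,130,145): print(th,*capsules(c,th=th,box=(328,216,352,238)))
E
```

```text
100
115 (array([ 465., -177.]), array([36., 19.]), 22.3)
130 (array([ 466., -178.]), array([38., 24.]), 23.7)
145 (array([ 468., -187.]), array([40., 44.]), 14.9)
100
115 (array([470., -72.]), array([38., 34.]), -0.1)
130 (array([470., -72.]), array([39., 37.]), -0.1)
145 (array([470., -72.]), array([41., 39.]), -0.1)
```

```bash
python3 -m crank '[{"x":0.035,"y":-0.01,"z":0,"ax":0,"ay":0,"az":0,"claw":-0.3},{"x":0.07,"y":-0.02,"z":0,"ax":0,"ay":0,"az":0,"claw":-0.3},{"x":0.11,"y":-0.03,"z":0,"ax":0,"ay":0,"az":0,"claw":-0.3},{"x":0.15,"y":-0.045,"z":0,"ax":0,"ay":0,"az":0,"claw":-0.3},{"x":0.178,"y":-0.053,"z":0,"ax":0,"ay":0,"az":0,"claw":-0.3}]'|tail -1
python3 -m crank '[{"x":0,"y":0,"z":0.03,"ax":0,"ay":0,"az":0,"claw":-0.3},{"x":0,"y":0,"z":0.06,"ax":0,"ay":0,"az":0,"claw":-0.3},{"x":0,"y":0,"z":0.09,"ax":0,"ay":0,"az":0,"claw":-0.3},{"x":0,"y":0,"z":0.1,"ax":0,"ay":0,"az":0,"claw":-0.3},{"x":0,"y":0,"z":0.1,"ax":0,"ay":0,"az":0,"claw":-0.3}]'
python3 - <<'E'
from bench import camera
from h import *
s=camera("side"); crop(s,260,190,400,310,5,"pics/s5.png")
E
```

```text
width: 0.0562
time: 11.12
ee_pos: [0.4653, -0.1863, 0.0511]
eef_rot: [0.707, 0.707, -0.002, -0.002]
ft_force: [0.1, -0.2, 0.1]
width: 0.0566
```

View pics/s5.png

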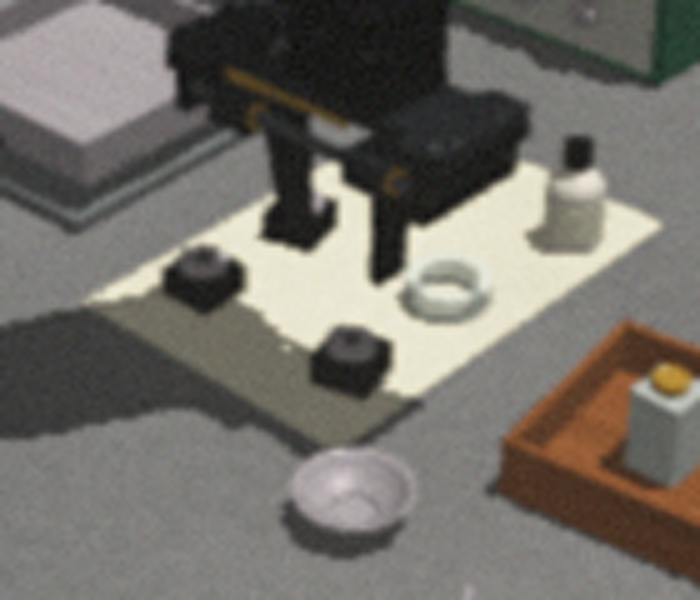

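View 9: fingertips at crop (290,240) and (385,275), midpoint (337,257); capsule disc below at (350,340). A quick projection check on those numbers.

```bash
python3 - <<'E'
from meas import *
s=camera("side")
for p in [(.4653,-.1863,.051),(.468,-.187,.025),(.47,-.072,.025),(.660,-.07,.025),(.554,-.068,.025)]: print((proj(s,p)-[260,190])*5)
for q in [(350,338),(204,260)]: print(plane(s,260+q[0]/5,190+q[1]/5,.025))
E
```

```text
[336.1745458  295.03256342]
[340.0828857  332.57748329]
[195.99474415 251.31033287]
[406.23856878 129.24176489]
[290.08300969 192.64779775]
[ 0.46798792 -0.19433062  0.025     ]
[ 0.46684675 -0.08182909  0.025     ]
```

```bash
python3 -m crank '[{"x":-0.001,"y":0.001,"z":0.015,"ax":0,"ay":0,"az":0,"claw":-0.3},{"x":-0.001,"y":0.001,"z":0.03,"ax":0,"ay":0,"az":0,"claw":-0.3},{"x":-0.001,"y":0.001,"z":0.04,"ax":0,"ay":0,"az":0,"claw":-0.3},{"x":-0.001,"y":0.001,"z":0.046,"ax":0,"ay":0,"az":0,"claw":-0.3},{"x":-0.001,"y":0.001,"z":0.048,"ax":0,"ay":0,"az":0,"claw":-0.3}]'
python3 -m crank '[{"x":0,"y":0,"z":0,"ax":0,"ay":0,"az":0,"claw":1},{"x":0,"y":0,"z":0,"ax":0,"ay":0,"az":0,"claw":1},{"x":0,"y":0,"z":0,"ax":0,"ay":0,"az":0,"claw":1},{"x":0,"y":0,"z":0,"ax":0,"ay":0,"az":0,"claw":1},{"x":0,"y":0,"z":0,"ax":0,"ay":0,"az":0,"claw":1}]' 30
```

```text
time: 11.63
ee_pos: [0.4686, -0.1879, 0.0056]
eef_rot: [0.707, 0.707, 0.0, -0.0]
ft_force: [-0.5, -0.8, 0.2]
width: 0.0566
time: 12.05
ee_pos: [0.4688, -0.1879, 0.006]
eef_rot: [0.707, 0.707, 0.0, 0.0]
ft_force: [-0.2, 0.3, -0.2]
width: 0.0313
```

Width 31 mm means the pads hold the 30 mm disc rather than the housing. I'll regrip a little lower.

```bash
python3 -m crank '[{"x":0,"y":0,"z":0,"ax":0,"ay":0,"az":0,"claw":-0.3},{"x":0,"y":0,"z":0,"ax":0,"ay":0,"az":0,"claw":-0.3},{"x":0,"y":0,"z":0,"ax":0,"ay":0,"az":0,"claw":-0.3},{"x":0,"y":0,"z":0.002,"ax":0,"ay":0,"az":0,"claw":-0.3},{"x":0,"y":0,"z":0.0045,"ax":0,"ay":0,"az":0,"claw":-0.3}]'
python3 -m crank '[{"x":0,"y":0,"z":0,"ax":0,"ay":0,"az":0,"claw":1},{"x":0,"y":0,"z":0,"ax":0,"ay":0,"az":0,"claw":1},{"x":0,"y":0,"z":0,"ax":0,"ay":0,"az":0,"claw":1},{"x":0,"y":0,"z":0,"ax":0,"ay":0,"az":0,"claw":1},{"x":0,"y":0,"z":0,"ax":0,"ay":0,"az":0,"claw":1}]' 30
```

```text
time: 12.47
ee_pos: [0.4686, -0.1878, 0.0011]
eef_rot: [0.707, 0.707, 0.0, 0.0]
ft_force: [-0.1, 0.5, 0.1]
width: 0.0536
time: 12.88
ee_pos: [0.4686, -0.1879, 0.0012]
eef_rot: [0.707, 0.707, 0.0, 0.0]
ft_force: [0.5, -0.6, -0.1]
width: 0.0309
```

```bash
python3 -m crank '[{"x":0,"y":0,"z":0,"ax":0,"ay":0,"az":0,"claw":1},{"x":0,"y":0,"z":0,"ax":0,"ay":0,"az":0,"claw":1},{"x":0,"y":0,"z":0,"ax":0,"ay":0,"az":0,"claw":1},{"x":0,"y":0,"z":0,"ax":0,"ay":0,"az":0,"claw":1},{"x":0,"y":0,"z":0,"ax":0,"ay":0,"az":0,"claw":1}]' 30 | tail -1
python3 - <<'E'
from meas import *
s=camera("side"); crop(s,260,190,400,310,5,"pics/s6.png")
E
```

```text
width: 0.0025
```

View pics/s6.png

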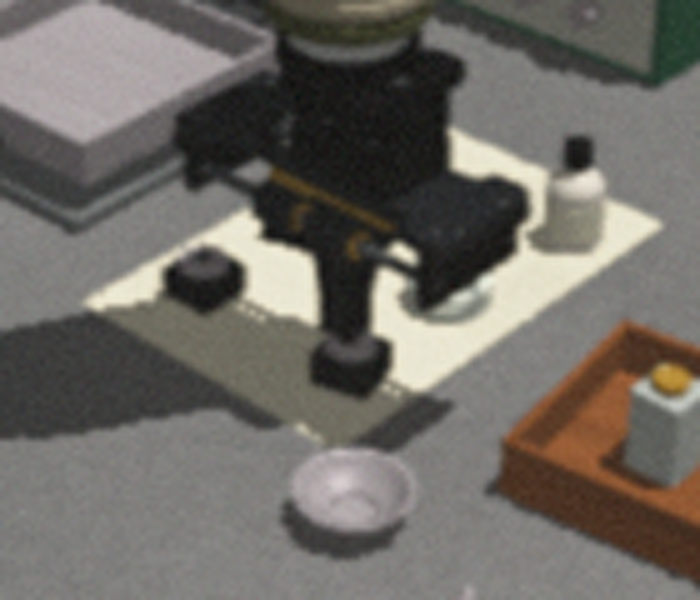

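View 10: the fingers are shut, their tip at crop (345,335), seen just above the disc of the unmoved capsule. The true tip looks higher than the reported TCP. I'll raise the hand and measure the tip offset.

```bash
python3 -m crank '[{"x":0,"y":0,"z":-0.02,"ax":0,"ay":0,"az":0,"claw":1},{"x":0,"y":0,"z":-0.04,"ax":0,"ay":0,"az":0,"claw":1},{"x":0,"y":0,"z":-0.05,"ax":0,"ay":0,"az":0,"claw":1},{"x":0,"y":0,"z":-0.05,"ax":0,"ay":0,"az":0,"claw":1},{"x":0,"y":0,"z":-0.05,"ax":0,"ay":0,"az":0,"claw":1}]'
python3 - <<'E'
from meas import *
from bench import r
s=camera("side"); crop(s,290,200,390,290,6,"pics/s7.png"); p=r.read_state()["ee_pos"]
print(p,(proj(s,p)-[290,200])*6)
for dz in(.01,.02,.03):print(dz,(proj(s,p+[0,0,dz])-[290,200])*6)
E
```

```text
time: 13.77
ee_pos: [0.4688, -0.1877, 0.051]
eef_rot: [0.707, 0.707, 0.0, 0.0]
ft_force: [0.1, 0.1, -0.8]
width: 0.0006
[ 0.46819086 -0.18755635  0.0503877 ] [229.74980125 293.56800068]
0.01 [229.93711873 275.25160177]
0.02 [230.12597767 256.78447492]
0.03 [230.31639717 238.16475192]
```

View pics/s7.png

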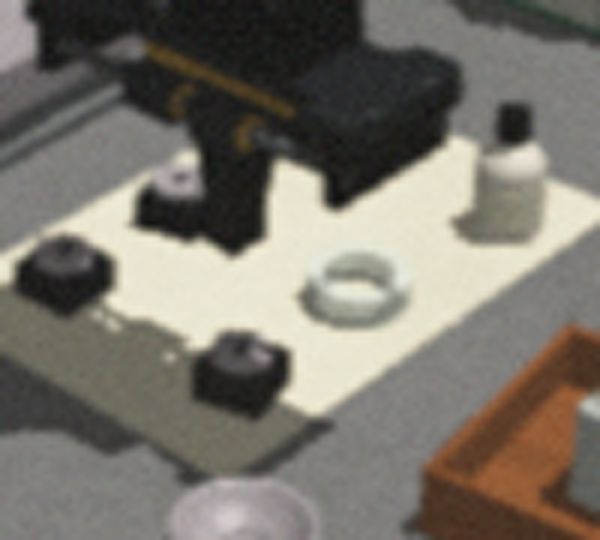

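View 11: the shut tip is seen at crop (237,245), but the reported TCP projects to (230,294), so the real tip sits roughly 25–30 mm above it. I'll touch the bench gently at an empty spot to pin this down.

```bash
python3 -m crank '[{"x":0.03,"y":0.015,"z":0,"ax":0,"ay":0,"az":0,"claw":1},{"x":0.06,"y":0.03,"z":0,"ax":0,"ay":0,"az":0,"claw":1},{"x":0.06,"y":0.03,"z":0.03,"ax":0,"ay":0,"az":0,"claw":1},{"x":0.06,"y":0.03,"z":0.05,"ax":0,"ay":0,"az":0,"claw":1},{"x":0.06,"y":0.03,"z":0.058,"ax":0,"ay":0,"az":0,"claw":1}]' 30
python3 -m crank '[{"x":0,"y":0,"z":0.001,"ax":0,"ay":0,"az":0,"claw":1},{"x":0,"y":0,"z":0.002,"ax":0,"ay":0,"az":0,"claw":1},{"x":0,"y":0,"z":0.003,"ax":0,"ay":0,"az":0,"claw":1},{"x":0,"y":0,"z":0.004,"ax":0,"ay":0,"az":0,"claw":1},{"x":0,"y":0,"z":0.004,"ax":0,"ay":0,"az":0,"claw":1}]'
python3 -m crank '[{"x":0,"y":0,"z":0.001,"ax":0,"ay":0,"az":0,"claw":1},{"x":0,"y":0,"z":0.002,"ax":0,"ay":0,"az":0,"claw":1},{"x":0,"y":0,"z":0.003,"ax":0,"ay":0,"az":0,"claw":1},{"x":0,"y":0,"z":0.004,"ax":0,"ay":0,"az":0,"claw":1},{"x":0,"y":0,"z":0.004,"ax":0,"ay":0,"az":0,"claw":1}]'
```

```text
time: 14.23
ee_pos: [0.496, -0.1268, -0.0106]
eef_rot: [0.707, 0.708, -0.002, -0.002]
ft_force: [-0.5, 0.8, -0.5]
width: 0.0002
time: 14.65
ee_pos: [0.499, -0.1281, -0.0102]
eef_rot: [0.707, 0.707, 0.0, 0.0]
ft_force: [-0.8, 0.2, -0.1]
width: 0.0001
time: 15.07
ee_pos: [0.4983, -0.1278, -0.0151]
eef_rot: [0.707, 0.707, -0.0, -0.0]
ft_force: [0.1, 0.9, 0.2]
width: 0.0007
```

Negative TCP heights with no contact confirm the offset. Stepping on down.

```bash
python3 -m crank '[{"x":0,"y":0,"z":0.001,"ax":0,"ay":0,"az":0,"claw":1},{"x":0,"y":0,"z":0.002,"ax":0,"ay":0,"az":0,"claw":1},{"x":0,"y":0,"z":0.003,"ax":0,"ay":0,"az":0,"claw":1},{"x":0,"y":0,"z":0.003,"ax":0,"ay":0,"az":0,"claw":1},{"x":0,"y":0,"z":0.003,"ax":0,"ay":0,"az":0,"claw":1}]' |sed -n '2p;4p'
python3 -m crank '[{"x":0,"y":0,"z":0.001,"ax":0,"ay":0,"az":0,"claw":1},{"x":0,"y":0,"z":0.002,"ax":0,"ay":0,"az":0,"claw":1},{"x":0,"y":0,"z":0.003,"ax":0,"ay":0,"az":0,"claw":1},{"x":0,"y":0,"z":0.003,"ax":0,"ay":0,"az":0,"claw":1},{"x":0,"y":0,"z":0.003,"ax":0,"ay":0,"az":0,"claw":1}]' |sed -n '2p;4p'
```

```text
ee_pos: [0.4984, -0.1278, -0.018]
ft_force: [-0.2, -0.1, -0.2]
ee_pos: [0.4984, -0.1278, -0.021]
ft_force: [-0.4, -0.2, -1.0]
```

```bash
python3 -m crank '[{"x":0,"y":0,"z":0.001,"ax":0,"ay":0,"az":0,"claw":1},{"x":0,"y":0,"z":0.002,"ax":0,"ay":0,"az":0,"claw":1},{"x":0,"y":0,"z":0.002,"ax":0,"ay":0,"az":0,"claw":1},{"x":0,"y":0,"z":0.002,"ax":0,"ay":0,"az":0,"claw":1},{"x":0,"y":0,"z":0.002,"ax":0,"ay":0,"az":0,"claw":1}]' |sed -n '2p;4p'
python3 -m crank '[{"x":0,"y":0,"z":0.001,"ax":0,"ay":0,"az":0,"claw":1},{"x":0,"y":0,"z":0.002,"ax":0,"ay":0,"az":0,"claw":1},{"x":0,"y":0,"z":0.002,"ax":0,"ay":0,"az":0,"claw":1},{"x":0,"y":0,"z":0.002,"ax":0,"ay":0,"az":0,"claw":1},{"x":0,"y":0,"z":0.002,"ax":0,"ay":0,"az":0,"claw":1}]' |sed -n '2p;4p'
```

```text
ee_pos: [0.4985, -0.1278, -0.0229]
ft_force: [-0.8, -0.5, 0.1]
ee_pos: [0.4985, -0.1278, -0.0249]
ft_force: [0.4, 0.7, 0.3]
```

```bash
python3 -m crank '[{"x":0,"y":0,"z":0.001,"ax":0,"ay":0,"az":0,"claw":1},{"x":0,"y":0,"z":0.002,"ax":0,"ay":0,"az":0,"claw":1},{"x":0,"y":0,"z":0.002,"ax":0,"ay":0,"az":0,"claw":1},{"x":0,"y":0,"z":0.002,"ax":0,"ay":0,"az":0,"claw":1},{"x":0,"y":0,"z":0.002,"ax":0,"ay":0,"az":0,"claw":1}]' |sed -n '2p;4p'
python3 -m crank '[{"x":0,"y":0,"z":0.001,"ax":0,"ay":0,"az":0,"claw":1},{"x":0,"y":0,"z":0.001,"ax":0,"ay":0,"az":0,"claw":1},{"x":0,"y":0,"z":0.001,"ax":0,"ay":0,"az":0,"claw":1},{"x":0,"y":0,"z":0.001,"ax":0,"ay":0,"az":0,"claw":1},{"x":0,"y":0,"z":0.001,"ax":0,"ay":0,"az":0,"claw":1}]' |sed -n '2p;4p'
python3 - <<'E'
from bench import camera
from h import *
s=camera("side"); crop(s,290,180,390,270,6,"pics/s8.png"); print((proj(s,(.4985,-.1278,0))-[290,180])*6)
E
```

```text
ee_pos: [0.4985, -0.1278, -0.0269]
ft_force: [0.0, -0.6, 0.3]
ee_pos: [0.4985, -0.1278, -0.0279]
ft_force: [-0.5, -0.5, 0.2]
[179.33599046 424.74803817]
```

View pics/s8.png

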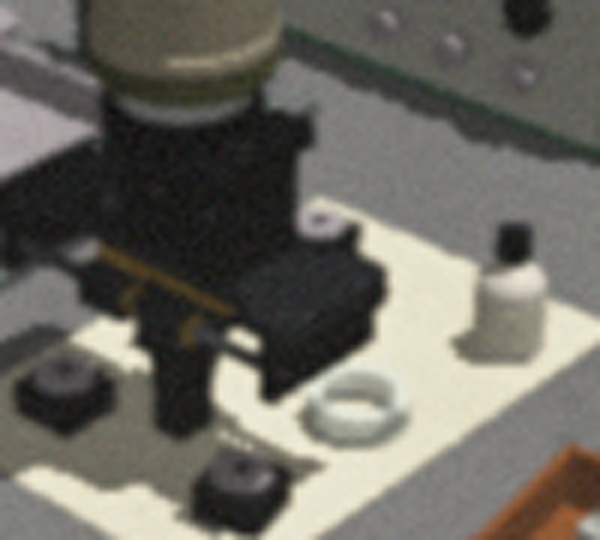

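View 12: the tip at crop (180,430) is now within a few mm of the mat (the bench point projects to about y=432).

```bash
for i in 1 2 3; do python3 -m crank '[{"x":0,"y":0,"z":0.001,"ax":0,"ay":0,"az":0,"claw":1},{"x":0,"y":0,"z":0.0015,"ax":0,"ay":0,"az":0,"claw":1},{"x":0,"y":0,"z":0.0015,"ax":0,"ay":0,"az":0,"claw":1},{"x":0,"y":0,"z":0.0015,"ax":0,"ay":0,"az":0,"claw":1},{"x":0,"y":0,"z":0.0015,"ax":0,"ay":0,"az":0,"claw":1}]' |sed -n '2p;4p'; done
```

```text
ee_pos: [0.4985, -0.1278, -0.0294]
ft_force: [0.3, 0.8, 1.2]
ee_pos: [0.4985, -0.1278, -0.0295]
ft_force: [-9.5, 2.9, 22.9]
ee_pos: [0.4986, -0.1278, -0.0296]
ft_force: [-17.2, 3.8, 43.3]
```

Contact came at a reported z of −0.0295, so true tip z = reported z + 0.0295. I'll back off, open and take capsule 4.

```bash
python3 -m crank '[{"x":0,"y":0,"z":-0.02,"ax":0,"ay":0,"az":0,"claw":1},{"x":0,"y":0,"z":-0.04,"ax":0,"ay":0,"az":0,"claw":-0.3},{"x":0,"y":0,"z":-0.06,"ax":0,"ay":0,"az":0,"claw":-0.3},{"x":-0.03,"y":-0.015,"z":-0.06,"ax":0,"ay":0,"az":0,"claw":-0.3},{"x":-0.059,"y":-0.0305,"z":-0.06,"ax":0,"ay":0,"az":0,"claw":-0.3}]'|sed -n '2p;4,5p'
python3 -m crank '[{"x":0,"y":0,"z":0,"ax":0,"ay":0,"az":0,"claw":-0.3},{"x":0,"y":0,"z":0,"ax":0,"ay":0,"az":0,"claw":-0.3},{"x":0,"y":0,"z":0,"ax":0,"ay":0,"az":0,"claw":-0.3},{"x":0,"y":0,"z":0,"ax":0,"ay":0,"az":0,"claw":-0.3},{"x":0,"y":0,"z":0,"ax":0,"ay":0,"az":0,"claw":-0.3}]' |sed -n '2p;4,5p'
python3 -m crank '[{"x":0,"y":0,"z":0.015,"ax":0,"ay":0,"az":0,"claw":-0.3},{"x":0,"y":0,"z":0.03,"ax":0,"ay":0,"az":0,"claw":-0.3},{"x":0,"y":0,"z":0.043,"ax":0,"ay":0,"az":0,"claw":-0.3},{"x":0,"y":0,"z":0.05,"ax":0,"ay":0,"az":0,"claw":-0.3},{"x":0,"y":0,"z":0.053,"ax":0,"ay":0,"az":0,"claw":-0.3}]'|sed -n '2p;4,5p'
```

```text
ee_pos: [0.4695, -0.1864, 0.0289]
ft_force: [0.0, -1.0, 0.2]
width: 0.0195
ee_pos: [0.4684, -0.1858, 0.0274]
ft_force: [-0.6, -0.4, 0.1]
width: 0.0516
ee_pos: [0.4675, -0.1861, -0.0265]
ft_force: [-0.4, 0.5, 0.5]
width: 0.0564
```

```bash
for i in 1 2; do python3 -m crank '[{"x":0,"y":0,"z":0,"ax":0,"ay":0,"az":0,"claw":1},{"x":0,"y":0,"z":0,"ax":0,"ay":0,"az":0,"claw":1},{"x":0,"y":0,"z":0,"ax":0,"ay":0,"az":0,"claw":1},{"x":0,"y":0,"z":0,"ax":0,"ay":0,"az":0,"claw":1},{"x":0,"y":0,"z":0,"ax":0,"ay":0,"az":0,"claw":1}]' 30|sed -n '2p;4,5p'; done
```

```text
ee_pos: [0.4685, -0.1869, -0.0248]
ft_force: [-0.7, -0.7, 3.0]
width: 0.038
ee_pos: [0.4685, -0.1869, -0.0248]
ft_force: [-0.4, 0.2, 7.1]
width: 0.0377
```

```bash
python3 -m crank '[{"x":0,"y":0,"z":-0.01,"ax":0,"ay":0,"az":0,"claw":1},{"x":0,"y":0,"z":-0.03,"ax":0,"ay":0,"az":0,"claw":1},{"x":0,"y":0,"z":-0.06,"ax":0,"ay":0,"az":0,"claw":1},{"x":0,"y":0,"z":-0.09,"ax":0,"ay":0,"az":0,"claw":1},{"x":0,"y":0,"z":-0.11,"ax":0,"ay":0,"az":0,"claw":1}]'|sed -n '2p;4,5p'
python3 -m crank '[{"x":0.02,"y":0.01,"z":0,"ax":0,"ay":0,"az":0,"claw":1},{"x":0.05,"y":0.02,"z":0,"ax":0,"ay":0,"az":0,"claw":1},{"x":0.08,"y":0.035,"z":0,"ax":0,"ay":0,"az":0,"claw":1},{"x":0.11,"y":0.05,"z":0,"ax":0,"ay":0,"az":0,"claw":1},{"x":0.13,"y":0.06,"z":0,"ax":0,"ay":0,"az":0,"claw":1}]'|sed -n '2p;4,5p'
python3 -m crank '[{"x":0.03,"y":0.015,"z":0,"ax":0,"ay":0,"az":0,"claw":1},{"x":0.06,"y":0.03,"z":0,"ax":0,"ay":0,"az":0,"claw":1},{"x":0.09,"y":0.045,"z":0,"ax":0,"ay":0,"az":0,"claw":1},{"x":0.12,"y":0.06,"z":0,"ax":0,"ay":0,"az":0,"claw":1},{"x":0.136,"y":0.0645,"z":0,"ax":0,"ay":0,"az":0,"claw":1}]'|sed -n '2p;4,5p'
python3 -m crank '[{"x":0,"y":0,"z":0.01,"ax":0,"ay":0,"az":0,"claw":1},{"x":0,"y":0,"z":0.03,"ax":0,"ay":0,"az":0,"claw":1},{"x":0,"y":0,"z":0.05,"ax":0,"ay":0,"az":0,"claw":1},{"x":0,"y":0,"z":0.06,"ax":0,"ay":0,"az":0,"claw":1},{"x":0,"y":0,"z":0.065,"ax":0,"ay":0,"az":0,"claw":1}]'|sed -n '2p;4,5p'
```

```text
ee_pos: [0.4685, -0.1872, 0.0877]
ft_force: [0.3, -0.2, -1.9]
width: 0.0377
ee_pos: [0.5289, -0.0534, 0.0853]
ft_force: [0.4, 0.1, -0.1]
width: 0.0376
ee_pos: [0.5935, 0.0839, 0.085]
ft_force: [-0.3, 0.6, -0.8]
width: 0.0375
ee_pos: [0.5911, 0.0784, 0.0182]
ft_force: [-0.3, -0.0, -1.2]
width: 0.0375
```

```bash
python3 -m crank '[{"x":0,"y":0,"z":0.004,"ax":0,"ay":0,"az":0,"claw":1},{"x":0,"y":0,"z":0.0075,"ax":0,"ay":0,"az":0,"claw":1},{"x":0,"y":0,"z":0.0075,"ax":0,"ay":0,"az":0,"claw":0},{"x":0,"y":0,"z":0.0075,"ax":0,"ay":0,"az":0,"claw":-0.3},{"x":0,"y":0,"z":0.0075,"ax":0,"ay":0,"az":0,"claw":-0.3}]'|sed -n '2p;4,5p'
python3 -m crank '[{"x":0,"y":0,"z":0,"ax":0,"ay":0,"az":0,"claw":-0.3},{"x":0,"y":0,"z":0,"ax":0,"ay":0,"az":0,"claw":-0.3},{"x":0,"y":0,"z":-0.03,"ax":0,"ay":0,"az":0,"claw":-0.3},{"x":0,"y":0,"z":-0.05,"ax":0,"ay":0,"az":0,"claw":-0.3},{"x":0,"y":0,"z":-0.075,"ax":0,"ay":0,"az":0,"claw":-0.3}]'|sed -n '2p;4,5p'
python3 - <<'E'
from meas import *
c=camera("top"); cv2.imwrite("pics/t9.png",c["color"])
for th in (110,130,145): print(th,*capsules(c,th=th))
E
```

```text
ee_pos: [0.593, 0.0793, 0.013]
ft_force: [0.2, -0.0, -0.6]
width: 0.0498
ee_pos: [0.592, 0.079, 0.0877]
ft_force: [-0.4, -0.6, 0.0]
width: 0.0564
110 (array([470., -72.]), array([35., 37.]), 1.7) (array([554., -68.]), array([35., 38.]), 12.0) (array([660., -70.]), array([37., 39.]), 12.2) (array([ 658., -194.]), array([31., 47.]), 34.4)
130 (array([470., -72.]), array([40., 37.]), -0.1) (array([554., -69.]), array([38., 41.]), 12.4) (array([660., -70.]), array([40., 41.]), 11.7) (array([ 658., -194.]), array([34., 50.]), 34.4) (array([ 601., -228.]), array([  4., 200.]), -0.9)
145 (array([470., -72.]), array([42., 39.]), -0.1) (array([554., -68.]), array([41., 43.]), 14.5) (array([ 658., -194.]), array([37., 52.]), 35.7) (array([660., -69.]), array([43., 44.]), 14.6) (array([ 562., -227.]), array([  6., 277.]), -0.9)
```

```bash
python3 -m crank '[{"x":-0.03,"y":0.01,"z":0,"ax":0,"ay":0,"az":0,"claw":-0.3},{"x":-0.07,"y":0.03,"z":0,"ax":0,"ay":0,"az":0,"claw":-0.3},{"x":-0.11,"y":0.05,"z":0,"ax":0,"ay":0,"az":0,"claw":-0.3},{"x":-0.14,"y":0.065,"z":0,"ax":0,"ay":0,"az":0,"claw":-0.3},{"x":-0.149,"y":0.067,"z":0,"ax":0,"ay":0,"az":0,"claw":-0.3}]'|sed -n '2p;4,5p'
python3 -m crank '[{"x":0,"y":0,"z":0,"ax":0,"ay":0,"az":0,"claw":-0.3},{"x":0,"y":0,"z":0.02,"ax":0,"ay":0,"az":0,"claw":-0.3},{"x":0,"y":0,"z":0.04,"ax":0,"ay":0,"az":0,"claw":-0.3},{"x":0,"y":0,"z":0.06,"ax":0,"ay":0,"az":0,"claw":-0.3},{"x":0,"y":0,"z":0.07,"ax":0,"ay":0,"az":0,"claw":-0.3}]'|sed -n '2p;4,5p'
python3 -m crank '[{"x":0,"y":0,"z":0.015,"ax":0,"ay":0,"az":0,"claw":-0.3},{"x":0,"y":0,"z":0.025,"ax":0,"ay":0,"az":0,"claw":-0.3},{"x":0,"y":0,"z":0.035,"ax":0,"ay":0,"az":0,"claw":-0.3},{"x":0,"y":0,"z":0.041,"ax":0,"ay":0,"az":0,"claw":-0.3},{"x":0,"y":0,"z":0.043,"ax":0,"ay":0,"az":0,"claw":-0.3}]'|sed -n '2p;4,5p'
for i in 1 2; do python3 -m crank '[{"x":0,"y":0,"z":0,"ax":0,"ay":0,"az":0,"claw":1},{"x":0,"y":0,"z":0,"ax":0,"ay":0,"az":0,"claw":1},{"x":0,"y":0,"z":0,"ax":0,"ay":0,"az":0,"claw":1},{"x":0,"y":0,"z":0,"ax":0,"ay":0,"az":0,"claw":1},{"x":0,"y":0,"z":0,"ax":0,"ay":0,"az":0,"claw":1}]' 30|sed -n '2p;4,5p'; done
```

```text
ee_pos: [0.6608, -0.078, 0.0874]
ft_force: [0.1, -0.9, 1.0]
width: 0.0567
ee_pos: [0.658, -0.0679, 0.0146]
ft_force: [0.0, 0.3, -0.5]
width: 0.0567
ee_pos: [0.6591, -0.0694, -0.0267]
ft_force: [-0.4, 0.7, 0.5]
width: 0.0564
ee_pos: [0.66, -0.0699, -0.0251]
ft_force: [-0.3, 0.2, 2.8]
width: 0.0391
ee_pos: [0.66, -0.0699, -0.0252]
ft_force: [-1.1, -0.6, 5.6]
width: 0.0394
```

```bash
python3 -m crank '[{"x":0,"y":0,"z":-0.01,"ax":0,"ay":0,"az":0,"claw":1},{"x":0,"y":0,"z":-0.03,"ax":0,"ay":0,"az":0,"claw":1},{"x":0,"y":0,"z":-0.06,"ax":0,"ay":0,"az":0,"claw":1},{"x":0,"y":0,"z":-0.09,"ax":0,"ay":0,"az":0,"claw":1},{"x":0,"y":-0.02,"z":-0.113,"ax":0,"ay":0,"az":0,"claw":1}]'|sed -n '2p;4,5p'
python3 -m crank '[{"x":0.01,"y":-0.03,"z":0,"ax":0,"ay":0,"az":0,"claw":1},{"x":0.03,"y":-0.047,"z":0,"ax":0,"ay":0,"az":0,"claw":1},{"x":0.06,"y":-0.047,"z":0,"ax":0,"ay":0,"az":0,"claw":1},{"x":0.09,"y":-0.047,"z":0,"ax":0,"ay":0,"az":0,"claw":1},{"x":0.12,"y":-0.047,"z":0,"ax":0,"ay":0,"az":0,"claw":1}]'|sed -n '2p;4,5p'
python3 -m crank '[{"x":0.03,"y":0,"z":0,"ax":0,"ay":0,"az":0,"claw":1},{"x":0.06,"y":0,"z":0,"ax":0,"ay":0,"az":0,"claw":1},{"x":0.09,"y":0,"z":0,"ax":0,"ay":0,"az":0,"claw":1},{"x":0.105,"y":0,"z":0,"ax":0,"ay":0,"az":0,"claw":1},{"x":0.109,"y":0,"z":0,"ax":0,"ay":0,"az":0,"claw":1}]'|sed -n '2p;4,5p'
python3 -m crank '[{"x":0,"y":0,"z":0.01,"ax":0,"ay":0,"az":0,"claw":1},{"x":0,"y":0,"z":0.03,"ax":0,"ay":0,"az":0,"claw":1},{"x":0,"y":0,"z":0.05,"ax":0,"ay":0,"az":0,"claw":1},{"x":0,"y":0,"z":0.06,"ax":0,"ay":0,"az":0,"claw":1},{"x":0,"y":0,"z":0.067,"ax":0,"ay":0,"az":0,"claw":1}]'|sed -n '2p;4,5p'
```

```text
ee_pos: [0.6418, -0.0693, 0.0898]
ft_force: [0.1, -0.0, -0.1]
width: 0.0395
ee_pos: [0.592, 0.0513, 0.0879]
ft_force: [0.7, -0.3, -0.6]
width: 0.039
ee_pos: [0.5917, 0.1631, 0.0872]
ft_force: [0.4, -0.1, 0.1]
width: 0.0391
ee_pos: [0.5918, 0.1565, 0.0183]
ft_force: [0.4, 0.1, 0.5]
width: 0.0389
```

Release, raise and measure again.

```bash
python3 -m crank '[{"x":0,"y":0,"z":0.004,"ax":0,"ay":0,"az":0,"claw":1},{"x":0,"y":0,"z":0.0075,"ax":0,"ay":0,"az":0,"claw":1},{"x":0,"y":0,"z":0.0075,"ax":0,"ay":0,"az":0,"claw":0},{"x":0,"y":0,"z":0.0075,"ax":0,"ay":0,"az":0,"claw":-0.3},{"x":0,"y":0,"z":0.0075,"ax":0,"ay":0,"az":0,"claw":-0.3}]'|sed -n '2p;4,5p'
python3 -m crank '[{"x":0,"y":0,"z":0,"ax":0,"ay":0,"az":0,"claw":-0.3},{"x":0,"y":0,"z":0,"ax":0,"ay":0,"az":0,"claw":-0.3},{"x":0,"y":0,"z":-0.03,"ax":0,"ay":0,"az":0,"claw":-0.3},{"x":0,"y":0,"z":-0.05,"ax":0,"ay":0,"az":0,"claw":-0.3},{"x":0,"y":0,"z":-0.075,"ax":0,"ay":0,"az":0,"claw":-0.3}]'|sed -n '2p;4,5p'
python3 - <<'E'
from meas import *
c=camera("top"); cv2.imwrite("pics/t10.png",c["color"])
for th in (130,): print(th,*capsules(c,th=th))
E
```

```text
ee_pos: [0.593, 0.1593, 0.0135]
ft_force: [0.1, 0.2, 0.9]
width: 0.0499
ee_pos: [0.592, 0.1591, 0.0881]
ft_force: [0.7, 0.3, 0.2]
width: 0.0568
130 (array([470., -72.]), array([40., 37.]), -0.1) (array([554., -69.]), array([38., 41.]), 12.6) (array([ 658., -194.]), array([34., 50.]), 34.4) (array([ 601., -228.]), array([  4., 198.]), -0.9)
```

```bash
python3 -m crank '[{"x":-0.03,"y":0,"z":0,"ax":0,"ay":0,"az":0,"claw":-0.3},{"x":-0.06,"y":-0.01,"z":0,"ax":0,"ay":0,"az":0,"claw":-0.3},{"x":-0.09,"y":-0.02,"z":0,"ax":0,"ay":0,"az":0,"claw":-0.3},{"x":-0.12,"y":-0.03,"z":0,"ax":0,"ay":0,"az":0,"claw":-0.3},{"x":-0.15,"y":-0.039,"z":0,"ax":0,"ay":0,"az":0,"claw":-0.3}]'|sed -n '2p;4,5p'
python3 -m crank '[{"x":-0.03,"y":0,"z":0,"ax":0,"ay":0,"az":0,"claw":-0.3},{"x":-0.06,"y":0,"z":0,"ax":0,"ay":0,"az":0,"claw":-0.3},{"x":-0.077,"y":0,"z":0.02,"ax":0,"ay":0,"az":0,"claw":-0.3},{"x":-0.077,"y":0,"z":0.05,"ax":0,"ay":0,"az":0,"claw":-0.3},{"x":-0.077,"y":0,"z":0.07,"ax":0,"ay":0,"az":0,"claw":-0.3}]'|sed -n '2p;4,5p'
python3 -m crank '[{"x":0,"y":0,"z":0.01,"ax":0,"ay":0,"az":0,"claw":-0.3},{"x":0,"y":0,"z":0.025,"ax":0,"ay":0,"az":0,"claw":-0.3},{"x":0,"y":0,"z":0.035,"ax":0,"ay":0,"az":0,"claw":-0.3},{"x":0,"y":0,"z":0.041,"ax":0,"ay":0,"az":0,"claw":-0.3},{"x":0,"y":0,"z":0.043,"ax":0,"ay":0,"az":0,"claw":-0.3}]'|sed -n '2p;4,5p'
for i in 1 2; do python3 -m crank '[{"x":0,"y":0,"z":0,"ax":0,"ay":0,"az":0,"claw":1},{"x":0,"y":0,"z":0,"ax":0,"ay":0,"az":0,"claw":1},{"x":0,"y":0,"z":0,"ax":0,"ay":0,"az":0,"claw":1},{"x":0,"y":0,"z":0,"ax":0,"ay":0,"az":0,"claw":1},{"x":0,"y":0,"z":0,"ax":0,"ay":0,"az":0,"claw":1}]' 30|sed -n '2p;4,5p'; done
```

```text
ee_pos: [0.5529, 0.0079, 0.0879]
ft_force: [0.3, -0.6, 0.3]
width: 0.0566
ee_pos: [0.5531, -0.0695, 0.0163]
ft_force: [-1.2, 0.4, -0.0]
width: 0.0565
ee_pos: [0.5533, -0.0676, -0.0259]
ft_force: [0.5, 0.6, -0.4]
width: 0.0566
ee_pos: [0.554, -0.0679, -0.0247]
ft_force: [-0.2, -1.2, 4.1]
width: 0.0381
ee_pos: [0.554, -0.0679, -0.0247]
ft_force: [-0.5, -1.4, 5.9]
width: 0.0381
```

```bash
python3 -m crank '[{"x":0,"y":0,"z":-0.01,"ax":0,"ay":0,"az":0,"claw":1},{"x":0,"y":0,"z":-0.03,"ax":0,"ay":0,"az":0,"claw":1},{"x":0,"y":0,"z":-0.06,"ax":0,"ay":0,"az":0,"claw":1},{"x":0,"y":0,"z":-0.09,"ax":0,"ay":0,"az":0,"claw":1},{"x":0,"y":0,"z":-0.113,"ax":0,"ay":0,"az":0,"claw":1}]'|sed -n '2p;4,5p'
python3 -m crank '[{"x":0.02,"y":-0.01,"z":0,"ax":0,"ay":0,"az":0,"claw":1},{"x":0.05,"y":-0.02,"z":0,"ax":0,"ay":0,"az":0,"claw":1},{"x":0.08,"y":-0.03,"z":0,"ax":0,"ay":0,"az":0,"claw":1},{"x":0.11,"y":-0.041,"z":0,"ax":0,"ay":0,"az":0,"claw":1},{"x":0.14,"y":-0.041,"z":0,"ax":0,"ay":0,"az":0,"claw":1}]'|sed -n '2p;4,5p'
python3 -m crank '[{"x":0.03,"y":0,"z":0,"ax":0,"ay":0,"az":0,"claw":1},{"x":0.06,"y":0,"z":0,"ax":0,"ay":0,"az":0,"claw":1},{"x":0.08,"y":0,"z":0,"ax":0,"ay":0,"az":0,"claw":1},{"x":0.087,"y":0,"z":0,"ax":0,"ay":0,"az":0,"claw":1},{"x":0.087,"y":0,"z":0,"ax":0,"ay":0,"az":0,"claw":1}]'|sed -n '2p;4,5p'
python3 -m crank '[{"x":0,"y":0,"z":0.01,"ax":0,"ay":0,"az":0,"claw":1},{"x":0,"y":0,"z":0.03,"ax":0,"ay":0,"az":0,"claw":1},{"x":0,"y":0,"z":0.05,"ax":0,"ay":0,"az":0,"claw":1},{"x":0,"y":0,"z":0.06,"ax":0,"ay":0,"az":0,"claw":1},{"x":0,"y":0,"z":0.067,"ax":0,"ay":0,"az":0,"claw":1}]'|sed -n '2p;4,5p'
```

```text
ee_pos: [0.5538, -0.0679, 0.0904]
ft_force: [1.3, 0.2, -1.1]
width: 0.038
ee_pos: [0.5106, 0.0733, 0.0882]
ft_force: [1.5, -0.5, -0.6]
width: 0.0381
ee_pos: [0.512, 0.1611, 0.0879]
ft_force: [0.5, -1.1, -0.7]
width: 0.0383
ee_pos: [0.5117, 0.1571, 0.019]
ft_force: [0.5, -0.1, -0.6]
width: 0.0384
```

```bash
python3 -m crank '[{"x":0,"y":0,"z":0.004,"ax":0,"ay":0,"az":0,"claw":1},{"x":0,"y":0,"z":0.0075,"ax":0,"ay":0,"az":0,"claw":1},{"x":0,"y":0,"z":0.0075,"ax":0,"ay":0,"az":0,"claw":0},{"x":0,"y":0,"z":0.0075,"ax":0,"ay":0,"az":0,"claw":-0.3},{"x":0,"y":0,"z":0.0075,"ax":0,"ay":0,"az":0,"claw":-0.3}]'|sed -n '2p;4,5p'
python3 -m crank '[{"x":0,"y":0,"z":0,"ax":0,"ay":0,"az":0,"claw":-0.3},{"x":0,"y":0,"z":0,"ax":0,"ay":0,"az":0,"claw":-0.3},{"x":0,"y":0,"z":-0.03,"ax":0,"ay":0,"az":0,"claw":-0.3},{"x":0,"y":0,"z":-0.05,"ax":0,"ay":0,"az":0,"claw":-0.3},{"x":0,"y":0,"z":-0.075,"ax":0,"ay":0,"az":0,"claw":-0.3}]'|sed -n '2p;4,5p'
python3 - <<'E'
from meas import *
c=camera("top"); cv2.imwrite("pics/t11.png",c["color"])
for th in (130,): print(th,*capsules(c,th=th))
E
```

```text
ee_pos: [0.513, 0.1594, 0.0139]
ft_force: [-0.2, 0.3, 0.3]
width: 0.05
ee_pos: [0.512, 0.159, 0.0887]
ft_force: [1.1, 0.9, -1.3]
width: 0.0565
130 (array([470., -72.]), array([39., 37.]), -0.1) (array([ 658., -194.]), array([34., 50.]), 34.4) (array([ 601., -228.]), array([  4., 199.]), -0.9)
```

```bash
python3 -m crank '[{"x":-0.03,"y":0,"z":0,"ax":0,"ay":0,"az":0,"claw":-0.3},{"x":-0.06,"y":-0.01,"z":0,"ax":0,"ay":0,"az":0,"claw":-0.3},{"x":-0.09,"y":-0.02,"z":0,"ax":0,"ay":0,"az":0,"claw":-0.3},{"x":-0.12,"y":-0.03,"z":0,"ax":0,"ay":0,"az":0,"claw":-0.3},{"x":-0.15,"y":-0.043,"z":0,"ax":0,"ay":0,"az":0,"claw":-0.3}]'|sed -n '2p;4,5p'
python3 -m crank '[{"x":-0.03,"y":0,"z":0,"ax":0,"ay":0,"az":0,"claw":-0.3},{"x":-0.06,"y":0,"z":0,"ax":0,"ay":0,"az":0,"claw":-0.3},{"x":-0.081,"y":0,"z":0.02,"ax":0,"ay":0,"az":0,"claw":-0.3},{"x":-0.081,"y":0,"z":0.05,"ax":0,"ay":0,"az":0,"claw":-0.3},{"x":-0.081,"y":0,"z":0.07,"ax":0,"ay":0,"az":0,"claw":-0.3}]'|sed -n '2p;4,5p'
python3 -m crank '[{"x":0,"y":0,"z":0.01,"ax":0,"ay":0,"az":0,"claw":-0.3},{"x":0,"y":0,"z":0.025,"ax":0,"ay":0,"az":0,"claw":-0.3},{"x":0,"y":0,"z":0.035,"ax":0,"ay":0,"az":0,"claw":-0.3},{"x":0,"y":0,"z":0.041,"ax":0,"ay":0,"az":0,"claw":-0.3},{"x":0,"y":0,"z":0.0435,"ax":0,"ay":0,"az":0,"claw":-0.3}]'|sed -n '2p;4,5p'
for i in 1 2; do python3 -m crank '[{"x":0,"y":0,"z":0,"ax":0,"ay":0,"az":0,"claw":1},{"x":0,"y":0,"z":0,"ax":0,"ay":0,"az":0,"claw":1},{"x":0,"y":0,"z":0,"ax":0,"ay":0,"az":0,"claw":1},{"x":0,"y":0,"z":0,"ax":0,"ay":0,"az":0,"claw":1},{"x":0,"y":0,"z":0,"ax":0,"ay":0,"az":0,"claw":1}]' 30|sed -n '2p;4,5p'; done
```

```text
ee_pos: [0.4693, 0.0079, 0.0883]
ft_force: [0.2, -0.6, 1.2]
width: 0.0567
ee_pos: [0.4692, -0.0733, 0.0169]
ft_force: [-0.3, 0.3, -0.3]
width: 0.0563
ee_pos: [0.4694, -0.0716, -0.0258]
ft_force: [0.3, -0.3, -0.0]
width: 0.057
ee_pos: [0.47, -0.0718, -0.0248]
ft_force: [-1.4, 0.6, 2.9]
width: 0.0353
ee_pos: [0.47, -0.0718, -0.0248]
ft_force: [-1.0, -0.4, 7.2]
width: 0.0356
```

```bash
python3 -m crank '[{"x":0,"y":0,"z":-0.01,"ax":0,"ay":0,"az":0,"claw":1},{"x":0,"y":0,"z":-0.03,"ax":0,"ay":0,"az":0,"claw":1},{"x":0,"y":0,"z":-0.06,"ax":0,"ay":0,"az":0,"claw":1},{"x":0,"y":0,"z":-0.09,"ax":0,"ay":0,"az":0,"claw":1},{"x":0,"y":0,"z":-0.113,"ax":0,"ay":0,"az":0,"claw":1}]'|sed -n '2p;4,5p'
python3 -m crank '[{"x":0.02,"y":0.01,"z":0,"ax":0,"ay":0,"az":0,"claw":1},{"x":0.05,"y":0.02,"z":0,"ax":0,"ay":0,"az":0,"claw":1},{"x":0.08,"y":0.03,"z":0,"ax":0,"ay":0,"az":0,"claw":1},{"x":0.11,"y":0.04,"z":0,"ax":0,"ay":0,"az":0,"claw":1},{"x":0.14,"y":0.043,"z":0,"ax":0,"ay":0,"az":0,"claw":1}]'|sed -n '2p;4,5p'
python3 -m crank '[{"x":0.011,"y":0,"z":0,"ax":0,"ay":0,"az":0,"claw":1},{"x":0.011,"y":0,"z":0.01,"ax":0,"ay":0,"az":0,"claw":1},{"x":0.011,"y":0,"z":0.03,"ax":0,"ay":0,"az":0,"claw":1},{"x":0.011,"y":0,"z":0.05,"ax":0,"ay":0,"az":0,"claw":1},{"x":0.011,"y":0,"z":0.067,"ax":0,"ay":0,"az":0,"claw":1}]'|sed -n '2p;4,5p'
python3 -m crank '[{"x":0,"y":0,"z":0.004,"ax":0,"ay":0,"az":0,"claw":1},{"x":0,"y":0,"z":0.0075,"ax":0,"ay":0,"az":0,"claw":1},{"x":0,"y":0,"z":0.0075,"ax":0,"ay":0,"az":0,"claw":0},{"x":0,"y":0,"z":0.0075,"ax":0,"ay":0,"az":0,"claw":-0.3},{"x":0,"y":0,"z":0.0075,"ax":0,"ay":0,"az":0,"claw":-0.3}]'|sed -n '2p;4,5p'
```

```text
ee_pos: [0.4698, -0.0721, 0.0904]
ft_force: [1.0, 0.2, -0.0]
width: 0.036
ee_pos: [0.5133, 0.0696, 0.0884]
ft_force: [0.5, -0.3, 0.1]
width: 0.0356
ee_pos: [0.5118, 0.0776, 0.0195]
ft_force: [-0.7, -0.5, -1.2]
width: 0.0355
ee_pos: [0.5132, 0.0791, 0.0142]
ft_force: [0.6, 0.5, -0.1]
width: 0.0481
```

```bash
python3 -m crank '[{"x":0,"y":0,"z":0,"ax":0,"ay":0,"az":0,"claw":-0.3},{"x":0,"y":0,"z":0,"ax":0,"ay":0,"az":0,"claw":-0.3},{"x":0,"y":0,"z":-0.03,"ax":0,"ay":0,"az":0,"claw":-0.3},{"x":0,"y":0,"z":-0.06,"ax":0,"ay":0,"az":0,"claw":-0.3},{"x":0,"y":0,"z":-0.09,"ax":0,"ay":0,"az":0,"claw":-0.3}]'|sed -n '2p;4,5p'
python3 -m crank '[{"x":0.01,"y":-0.02,"z":0,"ax":0,"ay":0,"az":0,"claw":-0.3},{"x":0.02,"y":-0.04,"z":0,"ax":0,"ay":0,"az":0,"claw":-0.3},{"x":0.03,"y":-0.06,"z":0,"ax":0,"ay":0,"az":0,"claw":-0.3},{"x":0.036,"y":-0.075,"z":0,"ax":0,"ay":0,"az":0,"claw":-0.3},{"x":0.036,"y":-0.075,"z":0,"ax":0,"ay":0,"az":0,"claw":-0.3}]'|sed -n '2p;4,5p'
python3 - <<'E'
from meas import *
c=camera("top");s=camera("side"); 
a=cv2.resize(c["color"][120:250,210:340],(390,390),interpolation=cv2.INTER_CUBIC)
b=cv2.resize(s["color"][130:260,220:350],(390,390),interpolation=cv2.INTER_CUBIC)
cv2.imwrite("pics/ts12.png",np.hstack([a,b]))
print((proj(s,(.438,.115,.092))-[220,130])*3)
E
```

```text
ee_pos: [0.5121, 0.079, 0.1044]
ft_force: [1.0, 0.3, 1.3]
width: 0.0562
ee_pos: [0.4352, 0.1166, 0.1034]
ft_force: [0.8, 0.0, -0.3]
width: 0.0568
[ 84.87167325 218.57157727]
```

View pics/ts12.png

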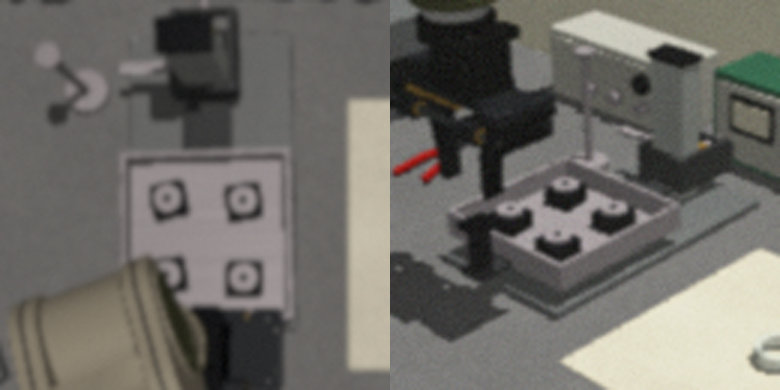

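View 13: all four capsules lie flat and apart in the tray (top crop about (168,199), (243,201), (172,275), (244,278)). The handle cap is at side (480,225), below the hand, where predicted. Descending on the stem.

```bash
python3 -m crank '[{"x":0,"y":0,"z":0.02,"ax":0,"ay":0,"az":0,"claw":-0.3},{"x":0,"y":0,"z":0.04,"ax":0,"ay":0,"az":0,"claw":-0.3},{"x":0,"y":0,"z":0.06,"ax":0,"ay":0,"az":0,"claw":-0.3},{"x":0,"y":0,"z":0.08,"ax":0,"ay":0,"az":0,"claw":-0.3},{"x":0,"y":0,"z":0.089,"ax":0,"ay":0,"az":0,"claw":-0.3}]'|sed -n '2p;4,5p'
for i in 1 2 3; do python3 -m crank '[{"x":0,"y":0,"z":0,"ax":0,"ay":0,"az":0,"claw":1},{"x":0,"y":0,"z":0,"ax":0,"ay":0,"az":0,"claw":1},{"x":0,"y":0,"z":0,"ax":0,"ay":0,"az":0,"claw":1},{"x":0,"y":0,"z":0,"ax":0,"ay":0,"az":0,"claw":1},{"x":0,"y":0,"z":0,"ax":0,"ay":0,"az":0,"claw":1}]' 50|sed -n '2p;4,5p'; done
```

```text
ee_pos: [0.4371, 0.1141, 0.0121]
ft_force: [0.2, 0.3, 0.9]
width: 0.0564
ee_pos: [0.4382, 0.1151, 0.0151]
ft_force: [0.2, -0.9, 6.4]
width: 0.0314
ee_pos: [0.4383, 0.1151, 0.0151]
ft_force: [-0.4, -2.7, 7.3]
width: 0.0313
ee_pos: [0.4383, 0.1151, 0.0151]
ft_force: [-0.8, -2.6, 7.0]
width: 0.0314
```

Width 31.4 mm means it closed on the 32 mm cap, so I'm slightly too high. Reopen, go lower and regrip.

```bash
python3 -m crank '[{"x":0,"y":0,"z":0,"ax":0,"ay":0,"az":0,"claw":-0.3},{"x":0,"y":0,"z":0,"ax":0,"ay":0,"az":0,"claw":-0.3},{"x":0,"y":0,"z":0,"ax":0,"ay":0,"az":0,"claw":-0.3},{"x":0,"y":0,"z":0.004,"ax":0,"ay":0,"az":0,"claw":-0.3},{"x":0,"y":0,"z":0.008,"ax":0,"ay":0,"az":0,"claw":-0.3}]'|sed -n '2p;4,5p'
for i in 1 2 3; do python3 -m crank '[{"x":0,"y":0,"z":0,"ax":0,"ay":0,"az":0,"claw":1},{"x":0,"y":0,"z":0,"ax":0,"ay":0,"az":0,"claw":1},{"x":0,"y":0,"z":0,"ax":0,"ay":0,"az":0,"claw":1},{"x":0,"y":0,"z":0,"ax":0,"ay":0,"az":0,"claw":1},{"x":0,"y":0,"z":0,"ax":0,"ay":0,"az":0,"claw":1}]' 50|sed -n '2p;4,5p'; done
```

```text
ee_pos: [0.4375, 0.1154, 0.0059]
ft_force: [-0.0, -0.5, 0.3]
width: 0.054
ee_pos: [0.4375, 0.115, 0.0062]
ft_force: [0.8, -3.0, -1.2]
width: 0.0312
ee_pos: [0.4374, 0.115, 0.006]
ft_force: [3.1, -0.3, -7.3]
width: 0.0272
ee_pos: [0.4375, 0.115, 0.0061]
ft_force: [2.9, -2.9, -8.4]
width: 0.0275
```

```bash
python3 -m crank '[{"x":0,"y":0,"z":0,"ax":0,"ay":0,"az":0,"claw":-0.3},{"x":0,"y":0,"z":0,"ax":0,"ay":0,"az":0,"claw":-0.3},{"x":0,"y":0,"z":0,"ax":0,"ay":0,"az":0,"claw":-0.3},{"x":0,"y":0,"z":0.003,"ax":0,"ay":0,"az":0,"claw":-0.3},{"x":0,"y":0,"z":0.007,"ax":0,"ay":0,"az":0,"claw":-0.3}]'|sed -n '2p;4,5p'
for i in 1 2 3; do python3 -m crank '[{"x":0,"y":0,"z":0,"ax":0,"ay":0,"az":0,"claw":1},{"x":0,"y":0,"z":0,"ax":0,"ay":0,"az":0,"claw":1},{"x":0,"y":0,"z":0,"ax":0,"ay":0,"az":0,"claw":1},{"x":0,"y":0,"z":0,"ax":0,"ay":0,"az":0,"claw":1},{"x":0,"y":0,"z":0,"ax":0,"ay":0,"az":0,"claw":1}]' 50|sed -n '2p;4,5p'; done
```

```text
ee_pos: [0.4379, 0.1156, -0.0005]
ft_force: [0.2, 0.2, 0.8]
width: 0.0523
ee_pos: [0.4376, 0.1152, -0.0008]
ft_force: [0.1, 0.4, 0.4]
width: 0.0308
ee_pos: [0.4375, 0.115, -0.0008]
ft_force: [0.1, -2.4, 1.7]
width: 0.0288
ee_pos: [0.4375, 0.1151, -0.0008]
ft_force: [-0.8, -2.1, 2.8]
width: 0.0292
```

```bash
python3 - <<'E'
from meas import *
s=camera("side"); crop(s,225,160,315,250,6,"pics/s14.png")
E
```

```text
(no output)
```

View pics/s14.png

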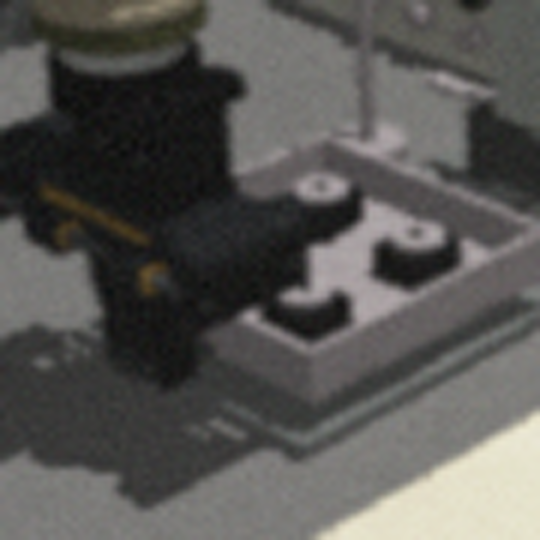

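View 14: the fingers straddle the handle, with the detail hidden. It is held on something that is part of the carriage (29 mm, firm), so I'll try a cautious lift at 60 N and watch force and width.

```bash
python3 -m crank '[{"x":0,"y":0,"z":-0.002,"ax":0,"ay":0,"az":0,"claw":1},{"x":0,"y":0,"z":-0.004,"ax":0,"ay":0,"az":0,"claw":1},{"x":0,"y":0,"z":-0.006,"ax":0,"ay":0,"az":0,"claw":1},{"x":0,"y":0,"z":-0.008,"ax":0,"ay":0,"az":0,"claw":1},{"x":0,"y":0,"z":-0.01,"ax":0,"ay":0,"az":0,"claw":1}]' 60|sed -n '2p;4,5p'
python3 -m crank '[{"x":0,"y":0,"z":-0.002,"ax":0,"ay":0,"az":0,"claw":1},{"x":0,"y":0,"z":-0.004,"ax":0,"ay":0,"az":0,"claw":1},{"x":0,"y":0,"z":-0.006,"ax":0,"ay":0,"az":0,"claw":1},{"x":0,"y":0,"z":-0.008,"ax":0,"ay":0,"az":0,"claw":1},{"x":0,"y":0,"z":-0.01,"ax":0,"ay":0,"az":0,"claw":1}]' 60|sed -n '2p;4,5p'
python3 - <<'E'
from meas import *
s=camera("side"); a=cv2.imread("pics/s1.png"); cv2.imwrite("pics/side_l1.png",s["color"])
# tray rim near corner shift: compare columns near (288..) of tray front corner with earlier picture
old=cv2.imread("pics/side0.png"); t=old[205:226,268:292]; res=cv2.matchTemplate(s["color"][180:240,255:305],t,cv2.TM_CCOEFF_NORMED); print(cv2.minMaxLoc(res)[1],np.array(cv2.minMaxLoc(res)[3])-[13,25])
E
```

```text
ee_pos: [0.4375, 0.1151, 0.009]
ft_force: [5.4, -2.2, -11.5]
width: 0.0286
ee_pos: [0.4375, 0.115, 0.019]
ft_force: [4.9, -1.6, -9.2]
width: 0.0291
0.46099045872688293 [13 -4]
```

Down-force of 9–11 N and steady width: the carriage (0.74 kg loaded) is coming up. On to just past notch 3.

```bash
for i in 1 2 3; do python3 -m crank '[{"x":0,"y":0,"z":-0.004,"ax":0,"ay":0,"az":0,"claw":1},{"x":0,"y":0,"z":-0.008,"ax":0,"ay":0,"az":0,"claw":1},{"x":0,"y":0,"z":-0.012,"ax":0,"ay":0,"az":0,"claw":1},{"x":0,"y":0,"z":-0.016,"ax":0,"ay":0,"az":0,"claw":1},{"x":0,"y":0,"z":-0.02,"ax":0,"ay":0,"az":0,"claw":1}]' 60|sed -n '2p;4,5p'; done
```

```text
ee_pos: [0.4375, 0.1151, 0.0391]
ft_force: [6.5, -1.6, -12.1]
width: 0.0283
ee_pos: [0.4375, 0.1151, 0.0591]
ft_force: [4.6, -1.0, -9.4]
width: 0.029
ee_pos: [0.4374, 0.115, 0.0789]
ft_force: [6.2, -1.6, -8.6]
width: 0.0291
```

```bash
python3 -m crank '[{"x":0,"y":0,"z":-0.004,"ax":0,"ay":0,"az":0,"claw":1},{"x":0,"y":0,"z":-0.008,"ax":0,"ay":0,"az":0,"claw":1},{"x":0,"y":0,"z":-0.012,"ax":0,"ay":0,"az":0,"claw":1},{"x":0,"y":0,"z":-0.016,"ax":0,"ay":0,"az":0,"claw":1},{"x":0,"y":0,"z":-0.016,"ax":0,"ay":0,"az":0,"claw":1}]' 60|sed -n '2p;4,5p'
python3 -m crank '[{"x":0,"y":0,"z":0.002,"ax":0,"ay":0,"az":0,"claw":1},{"x":0,"y":0,"z":0.004,"ax":0,"ay":0,"az":0,"claw":1},{"x":0,"y":0,"z":0.006,"ax":0,"ay":0,"az":0,"claw":1},{"x":0,"y":0,"z":0.006,"ax":0,"ay":0,"az":0,"claw":1},{"x":0,"y":0,"z":0.006,"ax":0,"ay":0,"az":0,"claw":1}]' 60|sed -n '2p;4,5p'
python3 - <<'E'
from meas import *
s=camera("side"); crop(s,225,110,345,230,5,"pics/s15.png")
for cz in (.060,.090,.1): print((proj(s,(.731,.209,.068+cz))-[225,110])*5)
E
```

```text
ee_pos: [0.4375, 0.1151, 0.0956]
ft_force: [3.9, -1.3, -6.5]
width: 0.029
ee_pos: [0.4375, 0.1151, 0.0892]
ft_force: [1.8, -3.3, -2.2]
width: 0.0292
[353.21496306 233.53970988]
[352.04180512 194.29951957]
[351.64584948 181.05545904]
```

View pics/s15.png

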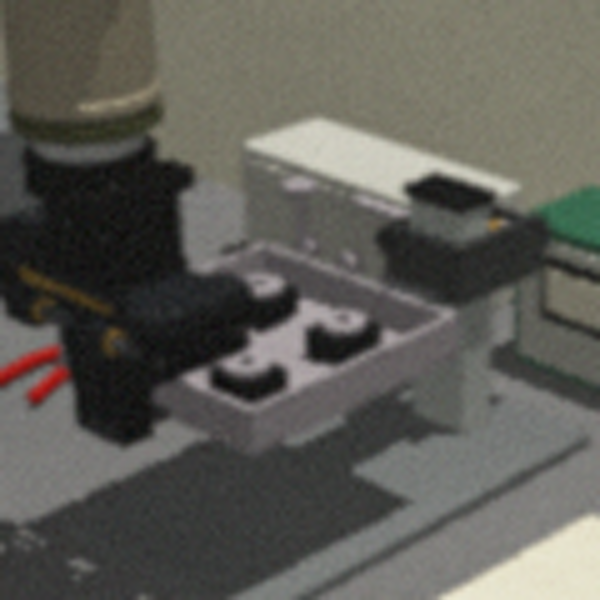

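View 15: the tray is up with the capsules in it, the sleeve near the column top at crop (465,250). The load fell from 6.5 to 2 N on lowering, so the pawl is carrying it. Let go and rise clear.

```bash
for i in 1 2; do python3 -m crank '[{"x":0,"y":0,"z":0,"ax":0,"ay":0,"az":0,"claw":-0.4},{"x":0,"y":0,"z":0,"ax":0,"ay":0,"az":0,"claw":-0.4},{"x":0,"y":0,"z":0,"ax":0,"ay":0,"az":0,"claw":-0.4},{"x":0,"y":0,"z":0,"ax":0,"ay":0,"az":0,"claw":-0.4},{"x":0,"y":0,"z":0,"ax":0,"ay":0,"az":0,"claw":-0.4}]'|sed -n '2p;4,5p'; done
python3 -m crank '[{"x":0,"y":0,"z":-0.02,"ax":0,"ay":0,"az":0,"claw":-0.4},{"x":0,"y":0,"z":-0.04,"ax":0,"ay":0,"az":0,"claw":-0.4},{"x":0,"y":0,"z":-0.06,"ax":0,"ay":0,"az":0,"claw":-0.4},{"x":0,"y":0,"z":-0.08,"ax":0,"ay":0,"az":0,"claw":-0.4},{"x":0,"y":0,"z":-0.1,"ax":0,"ay":0,"az":0,"claw":-0.4}]'|sed -n '2p;4,5p'
python3 - <<'E'
from meas import *
s=camera("side"); c=camera("top"); cv2.imwrite("pics/s16.png",s["color"]); cv2.imwrite("pics/t16.png",c["color"])
# bright steel rows near the expected index bar (lift y arm) and gauge head, side view
g=cv2.cvtColor(s["color"],cv2.COLOR_BGR2GRAY)
for cz in (.06,.09): print(proj(s,(.731,.209,.068+cz)))
print(proj(s,(.727,.263,.158)))
# tray corner nearest camera: rim at carriage heights
for cz in (.06,.09): print("near corner",cz,proj(s,(.463,.027,.061+cz)),"right corner",proj(s,(.646,.033,.061+cz)))
E
```

```text
ee_pos: [0.4373, 0.1155, 0.0892]
ft_force: [-0.5, -0.1, -0.3]
width: 0.0541
ee_pos: [0.4374, 0.1151, 0.0891]
ft_force: [0.3, 0.1, -0.7]
width: 0.0607
ee_pos: [0.4373, 0.1151, 0.1901]
ft_force: [0.4, -0.1, -1.2]
width: 0.0608
[295.64299261 156.70794198]
[295.40836102 148.85990391]
[284.24002969 145.40180171]
near corner 0.06 [273.08132605 201.03736887] right corner [314.74035339 180.59516201]
near corner 0.09 [272.53560941 191.94569803] right corner [314.67832233 172.09094795]
```

```bash
python3 - <<'E'
import cv2,numpy as np
a=cv2.resize(cv2.imread("pics/s15.png"),(120,120),interpolation=cv2.INTER_AREA); b=cv2.imread("pics/s16.png")[110:230,225:345]
t=a[58:80,60:95]; r=cv2.matchTemplate(b,t,cv2.TM_CCOEFF_NORMED); m=cv2.minMaxLoc(r); print("tray shift px",m[1],np.array(m[3])-[60,58])
E
python3 -m crank '[{"x":0.03,"y":0,"z":0,"ax":0,"ay":0,"az":0,"claw":1},{"x":0.06,"y":0,"z":0,"ax":0,"ay":0,"az":0,"claw":1},{"x":0.09,"y":0,"z":0,"ax":0,"ay":0,"az":0,"claw":1},{"x":0.12,"y":0,"z":0,"ax":0,"ay":0,"az":0,"claw":1},{"x":0.15,"y":-0.002,"z":0,"ax":0,"ay":0,"az":0,"claw":1}]'|sed -n '2p;4,5p'
python3 -m crank '[{"x":0.03,"y":0,"z":0,"ax":0,"ay":0,"az":0,"claw":1},{"x":0.06,"y":0,"z":0,"ax":0,"ay":0,"az":0,"claw":1},{"x":0.09,"y":0,"z":0,"ax":0,"ay":0,"az":0,"claw":1},{"x":0.12,"y":0,"z":0,"ax":0,"ay":0,"az":0,"claw":1},{"x":0.127,"y":0,"z":0,"ax":0,"ay":0,"az":0,"claw":1}]'|sed -n '2p;4,5p'
python3 -m crank '[{"x":0,"y":0,"z":0.03,"ax":0,"ay":0,"az":0,"claw":1},{"x":0,"y":0,"z":0.06,"ax":0,"ay":0,"az":0,"claw":1},{"x":0,"y":0,"z":0.09,"ax":0,"ay":0,"az":0,"claw":1},{"x":0,"y":0,"z":0.12,"ax":0,"ay":0,"az":0,"claw":1},{"x":0,"y":0,"z":0.145,"ax":0,"ay":0,"az":0,"claw":1}]'|sed -n '2p;4,5p'
```

```text
tray shift px 0.9938384294509888 [0 0]
ee_pos: [0.4352, 0.2664, 0.1885]
ft_force: [1.0, 0.2, 0.3]
width: 0.0355
ee_pos: [0.4332, 0.3969, 0.1878]
ft_force: [-1.6, -0.2, -0.3]
width: 0.0039
ee_pos: [0.4347, 0.3909, 0.0414]
ft_force: [0.3, 0.2, -0.6]
width: 0.0002
```

```bash
python3 -m crank '[{"x":0,"y":0,"z":0.005,"ax":0,"ay":0,"az":0,"claw":1},{"x":0,"y":0,"z":0.01,"ax":0,"ay":0,"az":0,"claw":1},{"x":0,"y":0,"z":0.015,"ax":0,"ay":0,"az":0,"claw":1},{"x":0,"y":0,"z":0.02,"ax":0,"ay":0,"az":0,"claw":1},{"x":0,"y":0,"z":0.02,"ax":0,"ay":0,"az":0,"claw":1}]'|sed -n '2p;4,5p'
for i in 1 2 3 ; do python3 -m crank '[{"x":0,"y":0,"z":0.001,"ax":0,"ay":0,"az":0,"claw":1},{"x":0,"y":0,"z":0.002,"ax":0,"ay":0,"az":0,"claw":1},{"x":0,"y":0,"z":0.0025,"ax":0,"ay":0,"az":0,"claw":1},{"x":0,"y":0,"z":0.0025,"ax":0,"ay":0,"az":0,"claw":1},{"x":0,"y":0,"z":0.0025,"ax":0,"ay":0,"az":0,"claw":1}]'|sed -n '2p;4p'; done
```

```text
ee_pos: [0.4356, 0.3924, 0.0245]
ft_force: [-0.3, -0.4, 0.4]
width: 0.0004
ee_pos: [0.4358, 0.3925, 0.0222]
ft_force: [0.6, 1.1, 1.6]
ee_pos: [0.4357, 0.3925, 0.0194]
ft_force: [2.1, 1.3, 3.9]
ee_pos: [0.4357, 0.3925, 0.0169]
ft_force: [2.6, 2.2, 4.6]
```

```bash
for i in 1 2; do python3 -m crank '[{"x":0,"y":0,"z":0.001,"ax":0,"ay":0,"az":0,"claw":1},{"x":0,"y":0,"z":0.0015,"ax":0,"ay":0,"az":0,"claw":1},{"x":0,"y":0,"z":0.0015,"ax":0,"ay":0,"az":0,"claw":1},{"x":0,"y":0,"z":0.0015,"ax":0,"ay":0,"az":0,"claw":1},{"x":0,"y":0,"z":0.0015,"ax":0,"ay":0,"az":0,"claw":1}]'|sed -n '2p;4p'; done
```

```text
ee_pos: [0.4357, 0.3925, 0.0164]
ft_force: [-0.8, 0.1, 14.8]
ee_pos: [0.4358, 0.3926, 0.0162]
ft_force: [-4.0, -3.9, 26.4]
```

The button is on its stop: the TCP stalled at 0.0162 and the force rose to 26 N. Withdraw and take a final look.

```bash
python3 -m crank '[{"x":0,"y":0,"z":0,"ax":0,"ay":0,"az":0,"claw":1},{"x":0,"y":0,"z":-0.03,"ax":0,"ay":0,"az":0,"claw":1},{"x":0,"y":0,"z":-0.06,"ax":0,"ay":0,"az":0,"claw":1},{"x":0,"y":0,"z":-0.09,"ax":0,"ay":0,"az":0,"claw":1},{"x":0,"y":0,"z":-0.12,"ax":0,"ay":0,"az":0,"claw":1}]'|sed -n '1,2p;4,5p'
python3 -m crank '[{"x":0.03,"y":-0.03,"z":0,"ax":0,"ay":0,"az":0,"claw":1},{"x":0.06,"y":-0.05,"z":0,"ax":0,"ay":0,"az":0,"claw":1},{"x":0.08,"y":-0.07,"z":0,"ax":0,"ay":0,"az":0,"claw":1},{"x":0.08,"y":-0.07,"z":0,"ax":0,"ay":0,"az":0,"claw":1},{"x":0.08,"y":-0.07,"z":0,"ax":0,"ay":0,"az":0,"claw":1}]'|sed -n '1,2p;4,5p'
python3 - <<'E'
from meas import *
c=camera("top");s=camera("side")
a=cv2.resize(c["color"][110:260,180:460],(440,236),interpolation=cv2.INTER_CUBIC)
b=cv2.resize(s["color"][120:320,180:440],(780,600),interpolation=cv2.INTER_CUBIC)[:360]
v=np.zeros((600,780,3),np.uint8); v[:360]=b; v[362:598,:440]=a; cv2.imwrite("pics/f.png",v)
print((proj(s,(.731,.209,.158))-[180,120])*3,(proj(s,(.727,.263,.158))-[180,120])*3)
E
```

```text
time: 51.03
ee_pos: [0.4342, 0.3909, 0.1339]
ft_force: [0.4, -0.0, -0.0]
width: 0.0006
time: 51.45
ee_pos: [0.3629, 0.4724, 0.1325]
ft_force: [0.7, 0.0, -1.0]
width: 0.0004
[346.22508307  86.57971174] [312.72008907  76.20540512]
```

View pics/f.png

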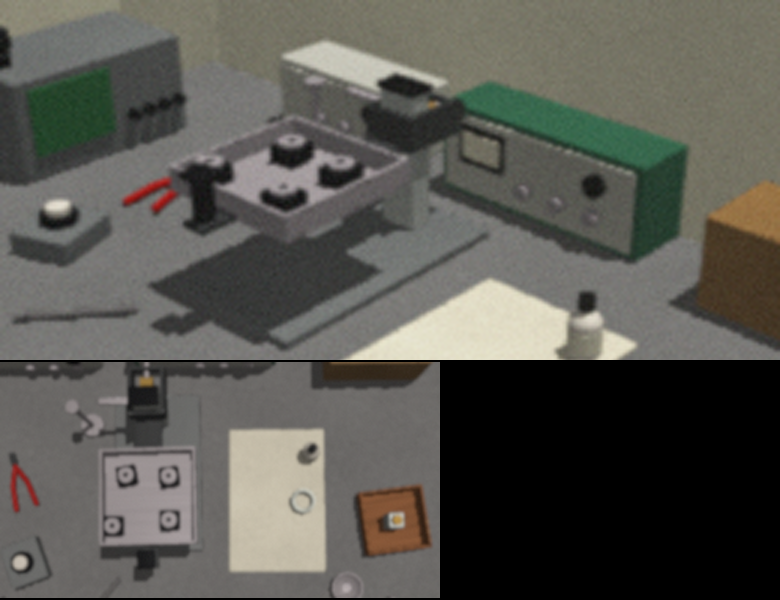

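View 16: four capsules lie inside the raised tray, one of them shifted towards the left wall. The index bar (355,93) and gauge head (314,82) match their predicted level positions. The block is in the box and the bystanders look unmoved. Handing in.

```bash
python3 -c "
from bench import close_job
print(close_job())"
```

```text
the job is handed in; nothing more can be done
None
```

I finished all four steps in order and handed the job in at about 51 s of robot time. The hand-in gives no verdict.

**What I did**
- **Reference block:** only the tall one was present. It went into the wooden box on the second try, because my first grip was too high and slipped off.
- **Capsules:** all four went onto the tray floor while the tray was down.
- **Lift:** I raised the tray to notch 3, for the tall 158 mm gauge, and let go.
- **Button:** I pressed it until it stopped, at about 26 N, then moved the hand clear.

**Last checks**
- The final picture shows the block in the box and the four capsules in the tray. The index bar and gauge head are where they should be for level within a few mm. The gauge and the bench items in view look unmoved; the handset was not in that picture.
- The tray did not shift in the image when I let go.

**What disagreed**
- **Tool height:** the reported tool tip was about 29.5 mm too low. I found this by touching the mat with shut fingers, which reached 43 N at the wrist. That is over the 40 N limit for the arm and gripper body, though only the fingertips touched.
- **Handle:** the fingers closed at 29 mm, on or around the cap or bracket, not the 14 mm stem. It still lifted the tray steadily.
- **One capsule:** it ended a few cm from where I put it, next to the left tray wall but still inside.

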